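# Fit the retaining ring to a hose coupling neck with spreading pliers

### The arm

A 6-joint arm with a two-finger parallel gripper is mounted at the origin on the work surface. World frame = base frame: x ahead of the robot, y to its left, z up, the work surface at z = 0. Lengths are in m, angles in rad, forces in N, time in s.
With the tool pointing down it reaches from about 0.275 to 0.825 m from the base axis. Payload 5.2 kg.
Tool frame: the origin (TCP) lies at the very end of the fingers, on their centre line; the grasp point (between the pads) lies 19 mm behind it; z points along the fingers, y is the direction in which the jaws open and shut (so a half turn about z gives the same grasp; the last joint's range is limited). The gripper opens to 93 mm and grips with 3 to 60 N. Pads are 15 mm wide; open, the fingers measure 128 mm over their backs; the gripper's body (75 mm by 188 mm) begins 65 mm behind the grasp point.
Start: joints at [-0.203, 0.259, 1.535, -0, 1.348, -0.203], TCP at [0.55, 0, 0.219] pointing down, gripper open.
Joint ranges: [-3.14, 3.14], [-0.91, 2.08], [0.19, 2.58], [-1.22, 4.36], [0.22, 2.71], [-3.12, 3.12]. Speed limits (rad/s): [2.57, 2.57, 3.14, 3.14, 3.14, 3.14].

### API

Orientations are given as [roll, pitch, yaw] about the fixed x, y, z axes, in that order (R = Rz(yaw) Ry(pitch) Rx(roll)).
In Python, from workcell import manip, vision, order gives the robot as it stands. The module is installed in compiled form; this text tells all that it offers.
- The arm moves only by the tool send_rows, never from a script. Its argument "commands" is a list of rows, each a list of 7 numbers: the closure, from 0 (fully open) to 1 (shut), then the shift along the tool's x, y, z in units of 40 mm (1.0 is 40 mm), then the turn, a rotation vector about the tool's x, y, z in degrees. In form: [[fingers, tx, ty, tz, rx, ry, rz], ...]. A call has 1 to 12 rows; each row shifts and turns the commanded pose from where the row before left it, along the tool's axes as they then stand; what a row does not reach is not made up. A row lasts 1/12 s, in which the tool goes at most 41.7 mm and 7.16 degrees, less where a joint would pass 70% of its speed; a pose out of reach is approached as far as the arm can. A call is refused whole if a number of a shift passes 1 or a number of a turn 7.16, either way. A call with a gripper value outside its range is refused whole. The fingers move at their own pace and stop on an object; the grip force is fixed at half the most. Time passes only in rows, so rows that do not move let the fingers close. It gives the time, the measured TCP pose, the force and the opening at its end, in the units of the state.
- manip.read_state(): the state, without advancing time (a new reading comes with each control period).
- vision.camera(name): name is "scene" or "side" or "wrist"; returns (picture, depth): 400x640x3 uint8, blue, green, red; 400x640 float32, m along the optical axis (not along the pixel's ray), 0 where there is no reading.
- vision.get_calibration(name): a dict with "fx", "fy", "cx", "cy" (pixels), "T" (4x4, takes a point from camera to world coordinates). Camera axes: x right, y down, z forward; pixel columns grow to the right and rows downward; lengths in m; the calibration is good to about 2 mm. A picture is of the moment at which its call begins: read the wrist's pose just before it. get_calibration takes no time and is no camera call; for the wrist camera it gives the pose at the moment of the call.
- order.close_job(): hands the job in, once; it reports no verdict.
The state is a dict: "time": time; "q": joint angles; "qvel": joint speeds; "joint_torque": joint torques, N m; "ee_pos": TCP position; "eef_rot": TCP orientation; "force": force on the tool from outside, world axes, zero at the start; "wrist_torque": the same for the moment, N m; "width": finger opening in m.
Only numpy, scipy, OpenCV 4.12 (cv2) and the standard library are available. Lean on these libraries where they do the work, as an engineer would, in place of code of your own. Each camera call takes 0.05 s, during which the arm holds its last target.

### The job

Take the red-handled retaining-ring pliers out of their stand, spread the steel retaining ring with their tips and carry it over to the hose coupling held aslant in the blue cradle. Slide the spread ring down over the brass neck, let it close fully home in the dark groove, and put the pliers back upright in their stand. Touch the ring only with the pliers, never with the fingers, and do not knock the other things on the bench about.

Things in the scene. Friction and masses are not known exactly. Their poses are not given: they have to be found in the camera images.
- pliers_grip (a point): Place to grip the pliers (153 mm tall, 100 g, hanging upright, tips down): midway between the two red handles, 133 mm above the tips. Handles: flat outside, 20 mm wide in x, 50 mm long, upper ends 20 mm above this point. Axes, relaxed: z up from tips to handles, y from handle to handle, x along the hinge bolt. The frame belongs to the +y arm. Front and back are alike.
- pliers_pivot (a point): Hinge bolt of the pliers, 83 mm above the tips, 10 mm thick, 34 mm long along x; they hang by it. Squeezing the handles SPREADS the tips. Outside width of the handles relaxed: 57 mm at the grip point, 67 mm at the upper ends (splayed 14 degrees each); 30 mm and parallel when fully squeezed to the built-in stop. Spring at the handles: 10 N relaxed, 14 N squeezed, 21 N with the ring on.
- pliers_tips (a point): Midway between the pliers' tips, at their underside when relaxed. Each arm ends in a square pin, 4 x 4 mm set cornerwise, 6.5 mm long, below a flat shoulder 10 mm (x) by 7 mm (y). Pin centres lie at y = +-4.5 mm relaxed (pins leaning 14 degrees), +-23.8 mm and upright fully spread, always in the plane x = 0. While the fingers squeeze, the tips reach about 2 mm farther down.
- pliers_arm (a joint): Hinge of the pliers: 0 relaxed (tips together), 0.50 rad fully squeezed (tips spread); each arm turns by half of this. Held at 0.03 to 0.06 (handles pressed in some 3 mm from first touch) they can be carried upright and the tips pass freely between the ring's ears. So lightly held they may swing in the fingers when tilted for long; fully squeezed they stay firm.
- ring_center (a point): Centre of the bore of the steel retaining ring, half-way through its 6 mm thickness. A horseshoe of two sprung arms hinged at the back, 26 g, bore 32.8 mm, outside 42.8 mm, lying flat on the ring block. z is the ring's axis; closed, +x points from the centre to the gap between its two ears and y from ear to ear. The frame belongs to the +y arm and turns with it.
- ring_hinge (a point): Hinge at the back of the ring, 18.9 mm behind the bore centre. Spread by fully squeezed pliers, the pins' line lies 44.5 mm ahead of the hinge; the ring clears the neck by about 1.5 mm all round if the neck's axis passes 21.7 mm ahead of the hinge. At the groove draw the ring 4 to 6 mm towards its ears, so that its back enters the groove, and go 4 mm farther out while it closes.
- ring_gap (a point): Middle of the ring's gap, between the ears' two V notches, 30 mm ahead of the bore centre. The notches face each other, 25 mm apart at their mouths; ears reach to x = 38 mm. A pin nests in each notch, its centre 12.5 mm either side of this point (ring closed), its shoulder just above the ear. Spring: 2.5 N per pin at first, 6 N spread: enough to lift and tilt the ring on the pins.
- ring_arm (a joint): Opening of the ring: 0 closed, about 0.48 rad when spread by fully squeezed pliers; each arm turns by half of this about the hinge.
- neck: Brass neck of the hose coupling, fixed, leaning 33 degrees. Origin: on its axis, mid-groove, 150 mm above the table. z: out along the neck (up, towards the robot); y level. Dark groove: 30 mm diameter, z -4.5 to +4.5 mm. Lands: 35.4 mm diameter; the upper one ends at z = 8.5 mm, then a lead-in cone to 27 mm diameter at z = 14.5 mm (end). Coupling body, 66 mm across, below z = -40 mm.
- ring_block: Green plastic block, fixed, 105 x 80 mm, flat top 30 mm above the table, on which the ring lies around a white stub of 18 mm diameter and 4 mm height. Origin on the table under the stub.
- pliers_stand: Pliers stand, fixed. Blue open-topped pocket 22 mm (x) by 38 mm (y) inside, rim 54 mm above the table; on its two x sides 26 mm wide cheeks carry yellow V seats in which the ends of the pliers' hinge bolt rest, bolt axis 94 mm above the table, so the pliers hang upright with their tips 11 mm above the table. Origin on the table below the pocket's middle; axes as the pliers'.
- gasket: Black rubber gasket ring, 72 mm across, 8 mm high, loose; leave alone. Origin under its centre.
- grease_jar: Small jar with red cap, 52 mm across, 50 mm high; leave alone. Origin under its centre.
- spray: White bottle with red cap, 60 mm across, 190 mm high; leave alone. Origin under its centre.
- spare_coupling: Spare aluminium coupling, 92 mm across its lugs, 60 mm high; leave alone. Origin under its centre.
- nozzle: Black stepped nozzle standing up, 60 mm across, 115 mm high; leave alone. Origin under its centre.
- screwdriver: Yellow-handled screwdriver lying on the bench; leave alone.
- wrench: Steel wrench lying on the bench; leave alone.
Mind the look-alikes: they are no part of the job. There is more than one size of the part that bears pliers_grip; the job needs the smallest. Leave any brown or green look-alike of the pliers_stand alone.

How it is judged:
On the way, in this order (a step that is already met when the one before it is completed fails the run):
1. the pliers are lifted out of their stand (height (world z) of pliers_grip above 0.2 m), for 0.1 s.
2. the ring is spread by the pliers and lifted clear of its block (value of joint ring_arm above 0.2 rad and contact force between pliers and ring above 0.5 N and height (world z) of ring_center above 0.05 m), for 0.2 s.
3. the ring, still spread by the pliers, is around the brass neck (value of joint ring_arm above 0.15 rad and contact force between pliers and ring above 0.5 N and distance between ring_center and neck below 0.016 m), for 0.1 s.
4. the ring has closed in the groove (value of joint ring_arm below 0.08 rad and distance between ring_center and neck below 0.005 m), for 0.2 s.
At the end, for the whole second after the job is handed in: Ring closed (under 0.08 rad) in the groove: centre within 3.2 mm along the axis, 5 mm overall, square within 0.2 rad. Pliers relaxed in the stand: grip point below 150 mm and within 15 mm of the pocket middle, upright within 0.2 rad. Both at rest (all of step 4 and z of ring_center in the frame of neck between -0.0032 and 0.0032 m and angle between the z axis of ring_center and the z axis of neck, either way round below 0.2 rad and horizontal distance between pliers_grip and pliers_stand below 0.015 m and height (world z) of pliers_grip below 0.15 m and angle between pliers_grip's own z axis and vertical below 0.2 rad and value of joint pliers_arm below 0.06 rad and linear speed of each of ring, pliers below 0.02 m/s); the robot touches nothing.
It fails at once if the fingers touched the ring (contact force between the fingers and ring above 1 N).
It fails at once if a bystander was moved more than 25 mm (distance of any of gasket, grease_jar, spray, spare_coupling, nozzle, screwdriver, wrench from where it was at the start of the episode above 0.025 m).
It also fails if it takes over 72 s, if anything falls off the work surface, if the arm or the gripper's body presses on something with over 40 N, if the wrist force passes 120 N, or if a joint passes its speed limit or range.

## Working session

There is one attempt and no reset: what is moved stays moved. The work goes in short steps, Python scripts to look and compute and a tool call to move; the robot and the scene stay as the last step left them, time stands still between calls to the robot, and variables do not carry over. Pictures are saved under pics/ and viewed, and the job is handed in when it is done.

Besides the shell and the picture viewer there is one more tool, called as name(argument=value, ...) on one line, values as JSON. send_rows: Moves the arm, as the interface text tells. Its arguments: {"type":"object","properties":{"commands":{"type":"array","items":{"type":"array","items":{"type":"number"}}}},"required":["commands"]}

```bash
ls; mkdir -p pics; python3 - <<'E'
from workcell import manip, vision, order
import cv2, numpy as np
print(manip.read_state())
for n in ["scene","side","wrist"]:
    im,d=vision.camera(n); c=vision.get_calibration(n)
    cv2.imwrite(f"pics/{n}0.png",im); np.savez(f"{n}0.npz",im=im,d=d,**c)
    print(n,{k:(np.round(v,4).tolist()) for k,v in c.items()})
E
```

```text
pics
{'time': 0.0, 'q': array([-2.02786824e-01,  2.59364170e-01,  1.53608441e+00, -2.15890233e-05,
        1.34800488e+00, -2.02813850e-01]), 'qvel': array([-0.0004994 ,  0.00072619, -0.00071672, -0.00025122, -0.00069314,
       -0.00042756]), 'joint_torque': array([ 2.41929010e-04, -4.37298238e+01, -2.84004611e+01,  7.19661056e-02,
        4.11791797e-02, -1.14769305e-04]), 'ee_pos': array([5.49446206e-01, 1.36705001e-04, 2.17805795e-01]), 'eef_rot': array([-3.13976575e+00, -3.54200293e-04,  1.57082782e+00]), 'force': array([0.05993854, 1.47598774, 0.73461038]), 'wrist_torque': array([ 0.0321807 ,  0.00121899, -0.03376526]), 'width': 0.09305842033041133}
scene {'fx': 430.6133, 'fy': 430.6133, 'cx': 320.1095, 'cy': 197.6009, 'T': [[0.2257, 0.7895, -0.5708, 1.1341], [0.9742, -0.1862, 0.1277, -0.1557], [-0.0054, -0.5848, -0.8111, 1.012], [0.0, 0.0, 0.0, 1.0]]}
side {'fx': 402.9008, 'fy': 402.9008, 'cx': 316.4099, 'cy': 200.4167, 'T': [[0.8538, -0.3918, 0.3428, 0.1671], [-0.5204, -0.627, 0.5797, -0.585], [-0.0122, -0.6733, -0.7392, 0.8683], [0.0, 0.0, 0.0, 1.0]]}
wrist {'fx': 342.0611, 'fy': 342.0611, 'cx': 320.8534, 'cy': 198.3117, 'T': [[1.0, 0.001, -0.0022, 0.549], [0.0004, -0.9634, -0.2681, 0.0725], [-0.0024, 0.2681, -0.9634, 0.3851], [0.0, 0.0, 0.0, 1.0]]}
```

View pics/scene0.png

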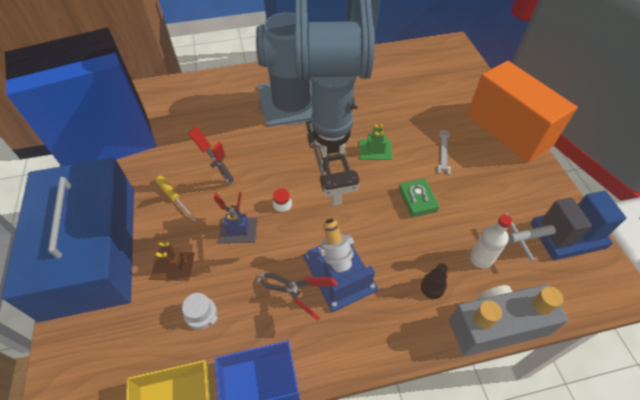

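View pics/side0.png

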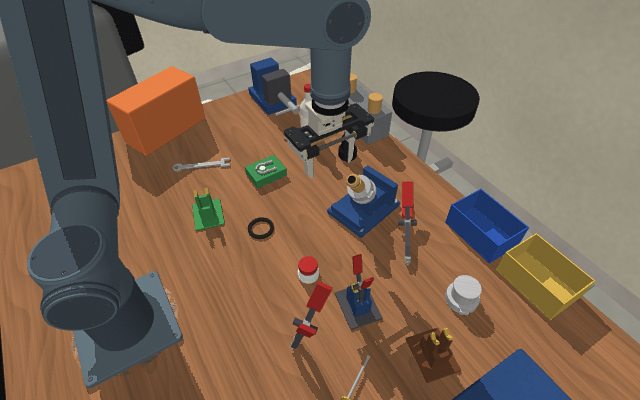

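View pics/wrist0.png

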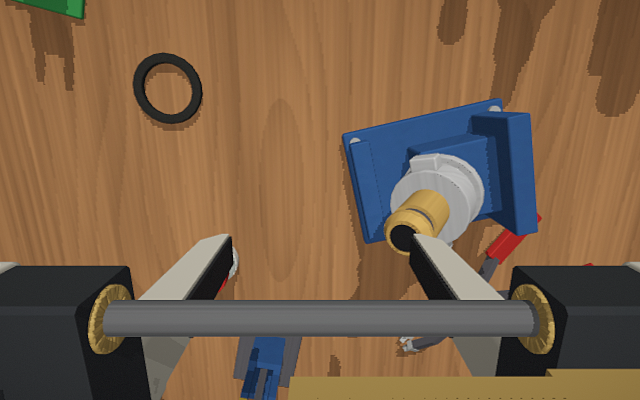

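```bash
cat > h.py <<'E'
import numpy as np, cv2
from workcell import manip, vision, order
def load(n):
    z=np.load(n+".npz"); return z
def snap(n,tag):
    c=vision.get_calibration(n); im,d=vision.camera(n)
    np.savez(f"{tag}.npz",im=im,d=d,**c); cv2.imwrite(f"pics/{tag}.png",im); return im,d,c
def crop(tag,u0,v0,u1,v1,s,out,depth=False):
    z=load(tag); im=z["im"][v0:v1,u0:u1]
    im=cv2.resize(im,None,fx=s,fy=s,interpolation=cv2.INTER_CUBIC)
    for k in range((u0+9)//10*10,u1,10):
        x=int((k-u0)*s); cv2.line(im,(x,0),(x,4 if k%50 else 12),(255,255,255),1)
        if k%50==0: cv2.putText(im,str(k),(x,22),0,.4,(255,255,255),1)
    for k in range((v0+9)//10*10,v1,10):
        y=int((k-v0)*s); cv2.line(im,(0,y),(4 if k%50 else 12,y),(255,255,255),1)
        if k%50==0: cv2.putText(im,str(k),(14,y+4),0,.4,(255,255,255),1)
    cv2.imwrite(f"pics/{out}.png",im)
def ray(z,u,v):
    T=z["T"]; r=np.array([(u-z["cx"])/z["fx"],(v-z["cy"])/z["fy"],1.0]); return T[:3,3],T[:3,:3]@r
def onz(z,u,v,h):
    o,r=ray(z,u,v); return o+r*(h-o[2])/r[2]
def dep(z,u,v):
    d=z["d"][int(round(v)),int(round(u))]; o,r=ray(z,u,v); return o+r*d
def proj(z,p):
    T=z["T"]; c=T[:3,:3].T@(np.asarray(p)-T[:3,3]); return np.array([z["fx"]*c[0]/c[2]+z["cx"],z["fy"]*c[1]/c[2]+z["cy"]])
def tri(obs):
    A=np.zeros((3,3));b=np.zeros(3)
    for z,u,v in obs:
        o,r=ray(z,u,v); r=r/np.linalg.norm(r); P=np.eye(3)-np.outer(r,r); A+=P;b+=P@o
    return np.linalg.solve(A,b)
E
python3 - <<'E'
from h import *
crop("scene0",180,170,300,260,6,"c1"); crop("side0",320,235,400,335,6,"c2"); crop("scene0",390,165,450,225,9,"c3"); crop("side0",230,140,300,200,8,"c4")
s=load("scene0"); t=load("side0")
print(dep(s,238,232),dep(t,362,305), dep(s,420,198),dep(t,266,170), dep(s,331,232),dep(t,353,187))
E
```

```text
[ 0.49731582 -0.24000067  0.02122597] [ 0.46783461 -0.26613573  0.05305427] [0.50878632 0.27136752 0.02996682] [0.48932724 0.25498528 0.03469938] [ 0.63136955 -0.0179921   0.15266264] [ 0.60326636 -0.02810099  0.14571909]
```

View pics/c1.png

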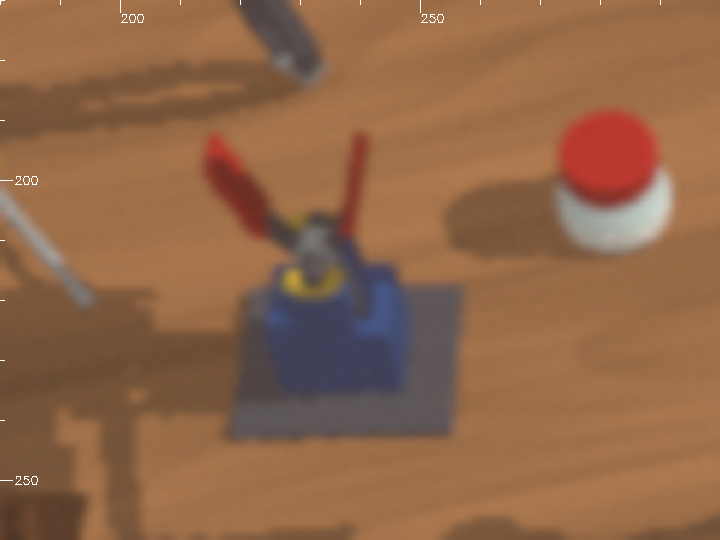

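View pics/c2.png

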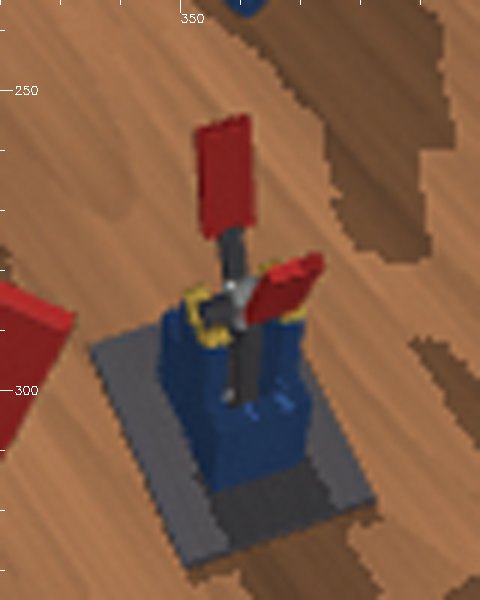

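View pics/c3.png

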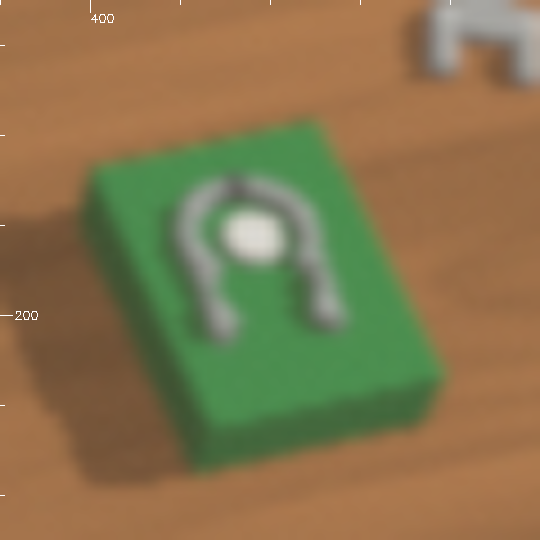

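View pics/c4.png

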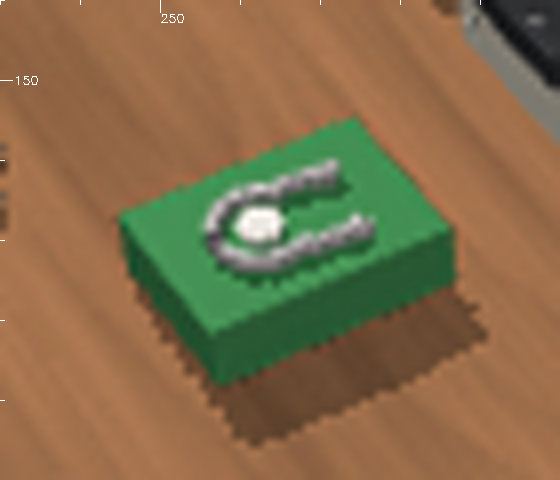

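```bash
python3 - <<'E'
from h import *
s=load("scene0"); t=load("side0")
print("stand plate scene"); 
for p in [(218,242),(255,242),(257,217.5)]: print(onz(s,*p,0.004))
print("side plate")
for p in [(335,292.5),(352,329),(382,318.5)]: print(onz(t,*p,0.004))
print("block top scene")
for p in [(400,183.5),(425,179),(438.5,207),(413,212)]: print(onz(s,*p,0.03))
print("block top side")
for p in [(245,167),(274,155),(286,169),(256.5,182)]: print(onz(t,*p,0.03))
print("ring hinge, ears scene", onz(s,416,185.5,.036),onz(s,415,201.5,.036),onz(s,426.5,200,.036),"stub",onz(s,418,191,.034))
print("ring side hinge, ears",onz(t,256,169.5,.036),onz(t,271,161,.036),onz(t,275.5,168,.036),"stub",onz(t,262,168,.034))
print("handles tops", onz(s,215,194,.16),onz(s,240,193,.16), onz(t,357,256,.16),onz(t,371,279,.16))
print("block/neck depth")
crop("scene0",290,200,390,310,6,"c5"); crop("wrist0",330,90,560,270,3.4,"c6")
E
```

```text
stand plate scene
[ 0.50526444 -0.2975742   0.004     ]
[ 0.52805299 -0.20058481  0.004     ]
[ 0.45117743 -0.18417169  0.004     ]
side plate
[ 0.45009414 -0.18619535  0.004     ]
[ 0.43235204 -0.28314571  0.004     ]
[ 0.50500535 -0.2984299   0.004     ]
block top scene
[0.44717825 0.2338264  0.03      ]
[0.44817273 0.3096746  0.03      ]
[0.54941147 0.31007259 0.03      ]
[0.54900373 0.23579877 0.03      ]
block top side
[0.44265486 0.30584898 0.03      ]
[0.54323336 0.30787314 0.03      ]
[0.5446465  0.23135994 0.03      ]
[0.44435165 0.22849195 0.03      ]
ring hinge, ears scene [0.46865822 0.27335373 0.036     ] [0.5207254 0.2510005 0.036    ] [0.52322333 0.28384736 0.036     ] stub [0.48706662 0.27283563 0.034     ]
ring side hinge, ears [0.46422633 0.27168791 0.036     ] [0.51991756 0.2816077  0.036     ] [0.51713365 0.24627538 0.036     ] stub [0.48325761 0.2700576  0.034     ]
handles tops [ 0.46470087 -0.27055242  0.16      ] [ 0.47577594 -0.21030053  0.16      ] [ 0.48559472 -0.2103881   0.16      ] [ 0.47733465 -0.27083236  0.16      ]
block/neck depth
```

View pics/c5.png

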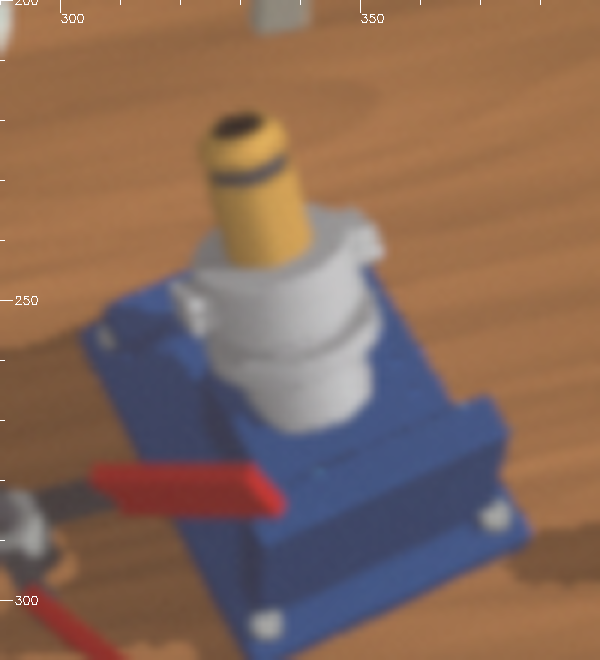

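View pics/c6.png

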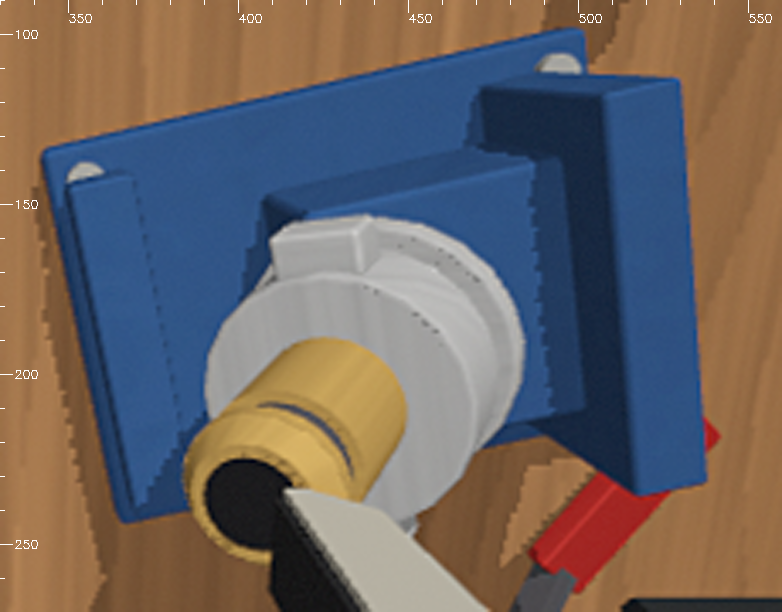

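send_rows(commands=[[0,-0.75,-0.23,-0.1,0,0,0],[0,-0.75,-0.23,-0.1,0,0,0],[0,-0.75,-0.23,-0.1,0,0,0],[0,-0.75,-0.23,-0.1,0,0,0],[0,-0.75,-0.23,-0.1,0,0,0],[0,-0.75,-0.23,-0.1,0,0,0],[0,-0.75,-0.23,-0.1,0,0,0],[0,-0.75,-0.23,-0.1,0,0,0]])

```text
time: 0.82
ee_pos: [0.4756, -0.2412, 0.2506]
eef_rot: [-3.141, -0.0, 1.571]
force: [-0.2, -1.1, 0.3]
width: 0.0932
```

send_rows(commands=[[0,0,0,0,0,0,-6.6],[0,0,0,0,0,0,-6.6],[0,0,0,0,0,0,-6.6],[0,0,0,0,0,0,-6.6],[0,0,0,0,0,0,-6.6],[0,0,0,0,0,0,-6.6],[0,0,0,0,0,0,-6.6],[0,0,0,0,0,0,-6.6],[0,0,0,0,0,0,-6.6],[0,0,0,0,0,0,-6.6],[0,0,0,0,0,0,-6.6],[0,0,0,0,0,0,-6.4]])

```text
time: 1.82
ee_pos: [0.4762, -0.2398, 0.2503]
eef_rot: [3.141, -0.001, 2.955]
force: [-0.4, 0.2, -0.8]
width: 0.0933
```

```bash
python3 - <<'E'
from h import *
s=manip.read_state(); print(s["time"],s["q"].round(3),s["ee_pos"].round(4),s["eef_rot"].round(3))
snap("wrist","w1"); crop("w1",200,80,440,260,3.3,"c7")
E
```

```text
1.8167 [-0.676  0.209  1.522 -0.     1.412 -2.06 ] [ 0.4762 -0.2398  0.2503] [ 3.141e+00 -1.000e-03  2.955e+00]
```

View pics/w1.png

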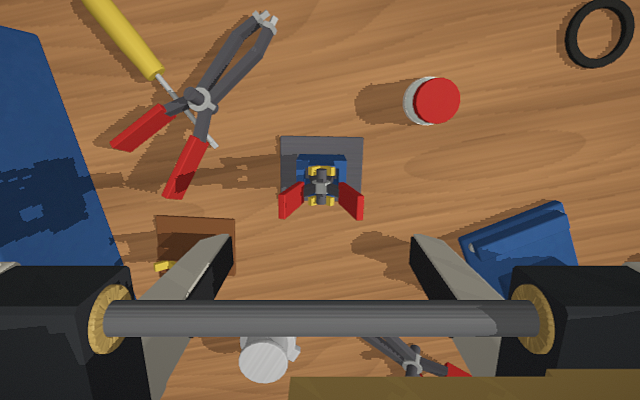

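View pics/c7.png

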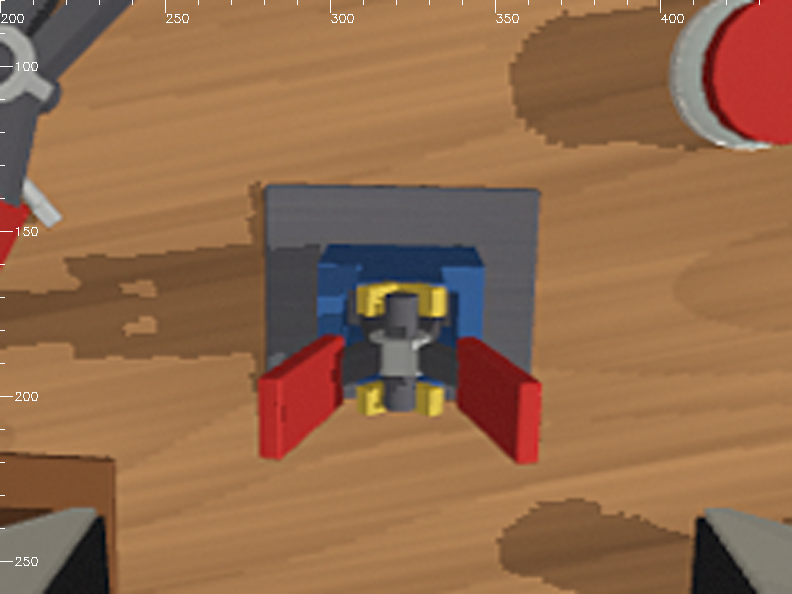

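```bash
python3 - <<'E'
from h import *
z=load("w1"); print(z["T"].round(3))
a=onz(z,282,207,.164);b=onz(z,360,207.5,.164);print("tops",a,b,(a+b)/2,np.linalg.norm(a-b), np.degrees(np.arctan2(*( (b-a)[[0,1]]*[1,1]))))
a=onz(z,279,207,.164);b=onz(z,363,207.5,.164);print("outer",np.linalg.norm(a-b))
f=onz(z,320.3,169,.098);n=onz(z,320.3,203,.098);print("bolt",f,n,(f+n)/2,np.linalg.norm(f-n),np.degrees(np.arctan2(*((f-n)[[1,0]]))))
print("depth",dep(z,320,173),dep(z,320,200),dep(z,282,207),dep(z,360,207))
p=onz(z,279.5,136,.004);q=onz(z,363,137.5,.004);print("plate",p,q,np.linalg.norm(p-q),np.degrees(np.arctan2(*((q-p)[[0,1]]))))
E
```

```text
[[ 0.185  0.947  0.261  0.403]
 [ 0.983 -0.178 -0.05  -0.228]
 [-0.001  0.266 -0.964  0.417]
 [ 0.     0.     0.     1.   ]]
tops [ 0.47260268 -0.27181967  0.164     ] [ 0.48414014 -0.21256355  0.164     ] [ 0.47837141 -0.24219161  0.164     ] 0.0603688770042713 11.01791637761334
outer 0.06501244081386227
bolt [ 0.46080119 -0.23959946  0.098     ] [ 0.49371804 -0.24580402  0.098     ] [ 0.47725961 -0.24270174  0.098     ] 0.03349650302678673 169.32544095618655
depth [ 0.46423066 -0.24053038  0.09954274] [ 0.48992458 -0.24537556  0.10076772] [ 0.47221434 -0.27157543  0.16540726] [ 0.48312877 -0.21261672  0.16591234]
plate [ 0.42968412 -0.28353263  0.004     ] [ 0.449846   -0.18585079  0.004     ] 0.09974087731871822 11.662281080992404
```

send_rows(commands=[[0,-0.06,-0.06,0.2,0,0,0],[0,0,0,0.6,0,0,0],[0,0,0,0.6,0,0,0],[0,0,0,0.6,0,0,0],[0,0,0,0.6,0,0,0],[0,0,0,0.53,0,0,0],[0.2,0,0,0,0,0,0],[0.28,0,0,0,0,0,0],[0.28,0,0,0,0,0,0],[0.28,0,0,0,0,0,0]])

```text
time: 2.7
ee_pos: [0.4792, -0.2436, 0.127]
eef_rot: [-3.14, 0.003, 2.949]
force: [-0.1, 0.6, 0.8]
width: 0.0708
```

```bash
python3 - <<'E'
from h import *
s=manip.read_state(); print(s["time"],s["q"].round(3),s["ee_pos"].round(4),s["eef_rot"].round(3),s["width"])
snap("wrist","w2"); crop("w2",200,120,440,300,3.3,"c8")
snap("side","s2"); crop("s2",310,220,420,340,5,"c9")
E
```

```text
2.7 [-0.678  0.315  1.697 -0.     1.128 -2.056] [ 0.4792 -0.2436  0.127 ] [-3.140e+00  3.000e-03  2.949e+00] 0.07079758596375677
```

View pics/c8.png

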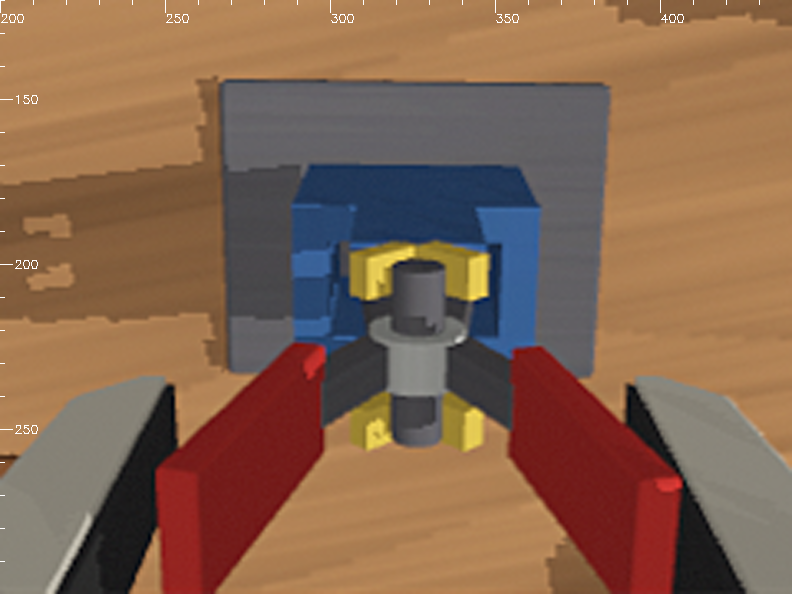

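View pics/c9.png

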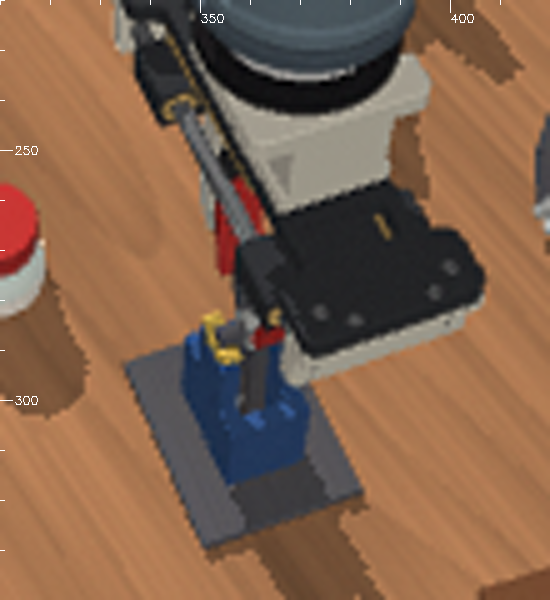

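```bash
python3 - <<'E'
from h import *
z=load("w2")
f=onz(z,325.5,201,.098);n=onz(z,325.5,251,.098);print("bolt",f,n,(f+n)/2,np.linalg.norm(f-n),np.degrees(np.arctan2(*((f-n)[[1,0]]))))
print(dep(z,325,212),dep(z,325,246))
R=z["T"][:3,:3]; print(R.round(3), z["T"][:3,3])
for p in [(.4792,-.2436,.127)]: print(proj(z,p))
print(proj(load("s2"),(.4792,-.2436,.127)))
# handle tops x: left outer edge at row 290, right
for c in [(f+n)/2]:
  d=c-np.array([.4792,-.2436,.098]); y=np.array([np.sin(2.949),-np.cos(2.949),0]); x=np.array([np.cos(2.949),np.sin(2.949),0]); print(d@x,d@y)
E
```

```text
bolt [ 0.46104761 -0.23926692  0.098     ] [ 0.49277927 -0.24533363  0.098     ] [ 0.47691344 -0.24230027  0.098     ] 0.03230639642051972 169.17636554829343
[ 0.46721199 -0.24076671  0.0996774 ] [ 0.48900133 -0.24493506  0.09898895]
[[ 0.191  0.946  0.263]
 [ 0.982 -0.184 -0.054]
 [-0.003  0.269 -0.963]] [ 0.40533911 -0.23070878  0.29379752]
[324.47308289 250.06777814]
[362.63457832 277.32459049]
0.002493054791978377 0.0008380387404118905
```

send_rows(commands=[[0.28,0.06,0.06,0.05,0,0,0],[0.3,0,0,0,0,0,0],[0.32,0,0,0,0,0,0],[0.32,0,0,0,0,0,0]])

```text
time: 3.13
ee_pos: [0.4769, -0.2401, 0.1245]
eef_rot: [-3.141, 0.002, 2.95]
force: [-1.0, 0.5, 6.2]
width: 0.0636
```

```bash
python3 - <<'E'
from h import *
s=manip.read_state(); print(s["time"],s["ee_pos"].round(4),s["width"])
snap("wrist","w3"); crop("w3",220,180,420,330,3.9,"c10")
E
```

```text
3.1333 [ 0.4769 -0.2401  0.1245] 0.06363111461894558
```

View pics/c10.png

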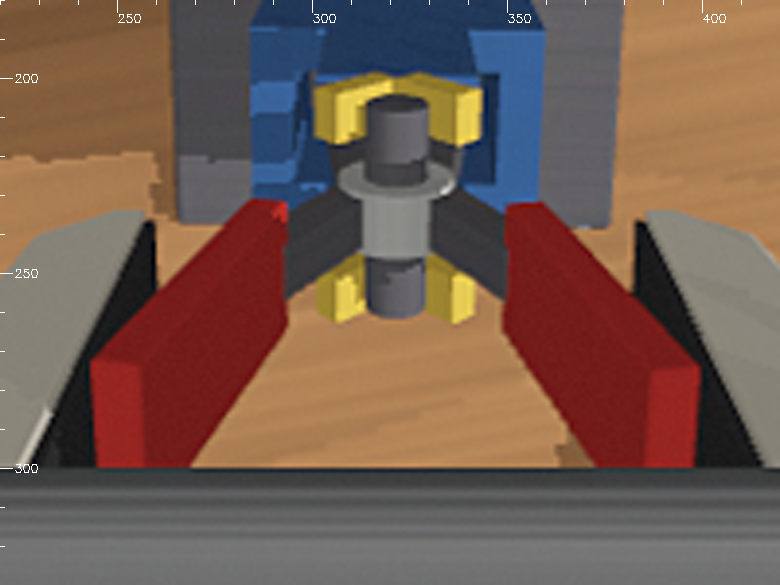

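send_rows(commands=[[0.32,0,0,-0.1,0,0,0],[0.32,0,0,-0.2,0,0,0],[0.32,0,0,-0.3,0,0,0],[0.32,0,0,-0.4,0,0,0],[0.32,0,0,-0.4,0,0,0],[0.32,0,0,-0.4,0,0,0],[0.32,0,0,-0.4,0,0,0],[0.32,0,0,-0.4,0,0,0],[0.32,0,0,-0.4,0,0,0],[0.32,0,0,-0.3,0,0,0]])

```text
time: 4.02
ee_pos: [0.4765, -0.2401, 0.2573]
eef_rot: [-3.141, 0.001, 2.95]
force: [0.5, -0.2, -0.7]
width: 0.0635
```

```bash
python3 - <<'E'
from h import *
s=manip.read_state(); print(s["time"],s["ee_pos"].round(4),s["width"],s["force"])
snap("wrist","w4"); crop("w4",220,130,420,330,3,"c11")
snap("side","s4"); crop("s4",310,160,420,340,3.3,"c12")
E
```

```text
4.0167 [ 0.4765 -0.2401  0.2573] 0.06352597602053421 [ 0.48587615 -0.24307655 -0.71814095]
```

View pics/c11.png

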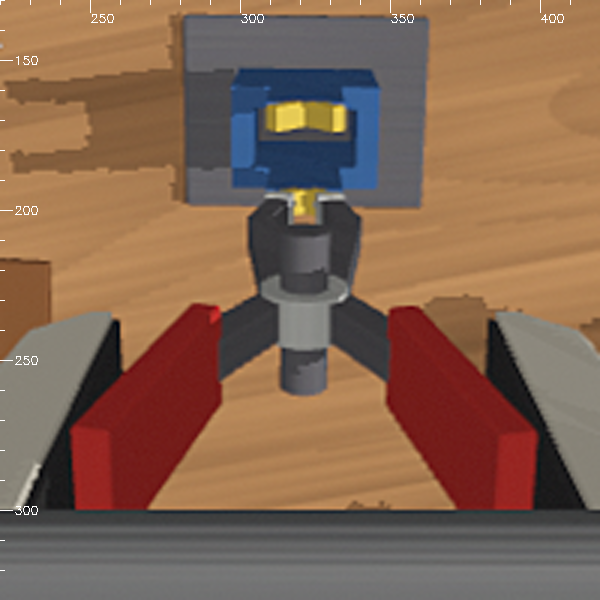

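View pics/c12.png

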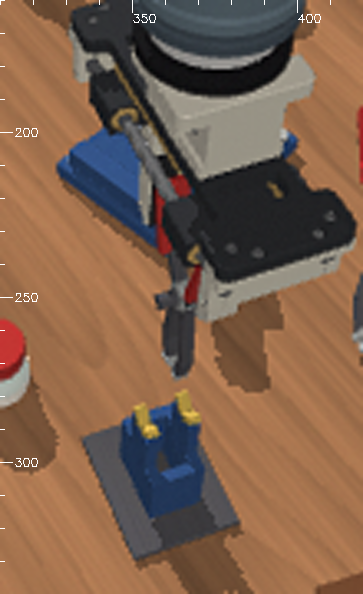

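send_rows(commands=[[0.32,0.03,0.3,0,0,0,0],[0.32,0.06,0.5,0,0,0,0],[0.32,0.076,0.65,0,0,0,0],[0.32,0.076,0.65,0,0,0,0],[0.32,0.076,0.65,0,0,0,0],[0.32,0.076,0.65,0,0,0,0],[0.32,0.076,0.65,0,0,0,0],[0.32,0.076,0.65,0,0,0,0],[0.32,0.076,0.65,0,0,0,0],[0.32,0.076,0.65,0,0,0,0],[0.32,0.076,0.65,0,0,0,0],[0.32,0.076,0.65,0,0,0,0]])

```text
time: 5.12
ee_pos: [0.4974, 0.0553, 0.2541]
eef_rot: [3.142, -0.003, 2.95]
force: [1.5, -0.1, -1.4]
width: 0.0635
```

send_rows(commands=[[0.32,0.076,0.65,0,0,0,0],[0.32,0.076,0.65,0,0,0,0],[0.32,0.076,0.65,0,0,0,0],[0.32,0.076,0.65,0,0,0,0],[0.32,0.076,0.65,0,0,0,0],[0.32,0.076,0.65,0,0,0,0],[0.32,0.076,0.65,0,0,0,0],[0.32,0.06,0.5,0,0,0,0],[0.32,0.03,0.27,0,0,0,-2],[0.32,0,0,0,0,0,-2],[0.32,0,0,0,0,0,0]])

```text
time: 6.03
ee_pos: [0.5138, 0.2675, 0.2542]
eef_rot: [-3.14, -0.002, 3.024]
force: [-0.1, -0.3, -0.4]
width: 0.0635
```

```bash
python3 - <<'E'
from h import *
s=manip.read_state(); print(s["time"],s["q"].round(3),s["ee_pos"].round(4),s["eef_rot"].round(3),s["width"],s["force"])
snap("wrist","w5"); crop("w5",230,80,410,260,3.3,"c13")
E
```

```text
6.0333 [ 0.288  0.293  1.402 -0.     1.45  -1.165] [0.5138 0.2675 0.2542] [-3.140e+00 -2.000e-03  3.024e+00] 0.06349433303975971 [-0.05348555 -0.2795781  -0.37391463]
```

View pics/c13.png

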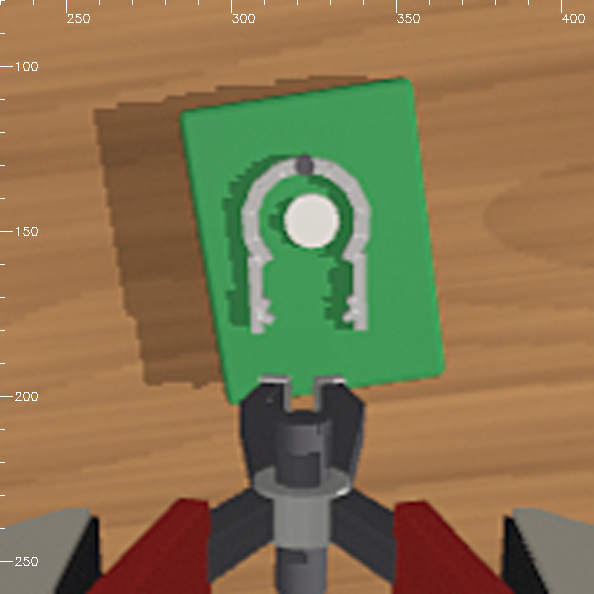

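```bash
python3 - <<'E'
from h import *
z=load("w5")
h=onz(z,321.5,130.5,.036);l=onz(z,309,175,.036);r=onz(z,336,175,.036);g=(l+r)/2
print("hinge",h,"ears",l,r,np.linalg.norm(l-r),"mid",g,"len",np.linalg.norm(g-h),"yaw",np.degrees(np.arctan2(*((g-h)[[1,0]]))))
st=onz(z,324,147,.034);print("stub",st)
TCP=np.array([.5138,.2675,.2542]);a=3.024
X=np.array([np.cos(a),np.sin(a),0]);Y=np.array([np.sin(a),-np.cos(a),0])
print("gap rel TCP in tool xy",(g-TCP)@X*1e3,(g-TCP)@Y*1e3)
t=onz(z,321.7,195.5,.1435);print("tips rel TCP",(t-TCP)@X*1e3,(t-TCP)@Y*1e3)
b=onz(z,320.8,(205+270)/2,.228);print("bolt",(b-TCP)@X*1e3,(b-TCP)@Y*1e3)
print("block depth",dep(z,323,110),dep(z,323,180), dep(z,312,196),dep(z,330,196),dep(z,321,215))
s=load("scene0");print("spray",onz(s,505,222,.19),dep(s,490,250))
crop("w5",290,160,350,215,12,"c14")
E
```

```text
hinge [0.46723573 0.27122667 0.036     ] ears [0.51540289 0.25113541 0.036     ] [0.51901521 0.28188404 0.036     ] 0.030960087869728186 mid [0.51720905 0.26650973 0.036     ] len 0.05019543701530526 yaw -5.392127314103011
stub [0.48588343 0.27187398 0.034     ]
gap rel TCP in tool xy -3.5016878257161688 -0.5834757735731196
tips rel TCP 0.6795009679943202 -1.5020609396824347
bolt -3.21010880662774 -2.042917826514957
block depth [0.44567805 0.27542973 0.02973344] [0.52435402 0.26627899 0.03017904] [0.51007008 0.25848146 0.15252867] [0.51172434 0.27302372 0.15272182] [0.50166936 0.26699897 0.23072201]
spray [0.71748659 0.36419056 0.19      ] [0.7321313  0.35447122 0.09004298]
```

View pics/c14.png

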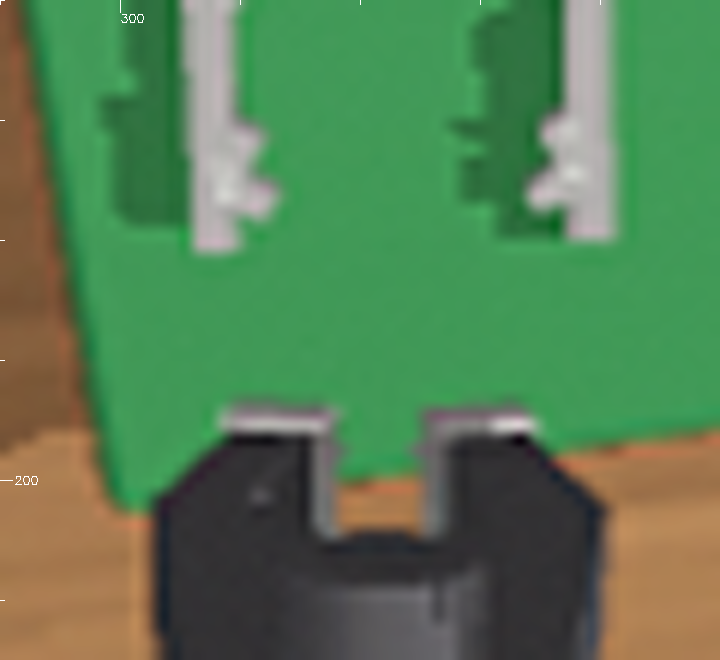

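```bash
python3 - <<'E'
from h import *
z=load("w5")
TCP=np.array([.5138,.2675,.2542]);a=3.024
X=np.array([np.cos(a),np.sin(a),0]);Y=np.array([np.sin(a),-np.cos(a),0])
def rel(p): return ((p-TCP)@X*1e3).round(2),((p-TCP)@Y*1e3).round(2)
h=onz(z,322.4,130,.036);g=onz(z,323.7,173.8,.036)
print("hinge",rel(h),"gap",rel(g),np.linalg.norm(g-h),np.degrees(np.arctan2(*((g-h)[[1,0]]))), "tool yaw",np.degrees(a)-180)
for zz in (.145,.149,.152): print("plate edge",rel(onz(z,321.6,194,zz)))
for zz in (.226,.2287): print("bolt ends",rel(onz(z,320.8,205.5,zz)),rel(onz(z,320.8,258.5,zz)))
z=load("w4");TCP=np.array([.4765,-.2401,.2573]);a=2.95
X=np.array([np.cos(a),np.sin(a),0]);Y=np.array([np.sin(a),-np.cos(a),0])
print("w4 bolt",rel(onz(z,321,207,.231)),rel(onz(z,321,261,.231)), dep(z,321,214),dep(z,321,256),dep(z,313,197),dep(z,331,197))
z=load("w3");TCP=np.array([.4769,-.2401,.1245])
print("w3 bolt",rel(onz(z,321,205.5,.0985)),rel(onz(z,321,260,.0985)), dep(z,321,214),dep(z,321,256))
E
```

```text
hinge (np.float64(47.22), np.float64(-0.77)) gap (np.float64(-2.1), np.float64(0.79)) 0.04935093602050847 -4.930327332985961 tool yaw -6.737562752439061
plate edge (np.float64(2.37), np.float64(-1.59))
plate edge (np.float64(3.41), np.float64(-1.59))
plate edge (np.float64(4.2), np.float64(-1.59))
bolt ends (np.float64(16.39), np.float64(-2.05)) (np.float64(-18.0), np.float64(-2.05))
bolt ends (np.float64(17.19), np.float64(-2.04)) (np.float64(-16.72), np.float64(-2.04))
w4 bolt (np.float64(15.84), np.float64(-1.91)) (np.float64(-19.02), np.float64(-1.91)) [ 0.46431895 -0.23968404  0.23265402] [ 0.49097796 -0.24485341  0.2321501 ] [ 0.47283565 -0.24801593  0.15833971] [ 0.47583446 -0.23379676  0.15744894]
w3 bolt (np.float64(16.82), np.float64(-1.89)) (np.float64(-18.24), np.float64(-1.88)) [ 0.46449268 -0.2396125   0.10068545] [ 0.49142418 -0.24483613  0.09934936]
```

send_rows(commands=[[0.32,-0.02,0.06,0.2,0,0,-1.8],[0.32,0,0,0.4,0,0,0],[0.32,0,0,0.5,0,0,0],[0.32,0,0,0.5,0,0,0],[0.32,0,0,0.4,0,0,0],[0.32,0,0,0.3,0,0,0],[0.32,0,0,0,0,0,0]])

```text
time: 6.67
ee_pos: [0.5139, 0.2676, 0.1602]
eef_rot: [-3.139, -0.006, 3.049]
force: [-0.5, 0.7, -1.4]
width: 0.0637
```

```bash
python3 - <<'E'
from h import *
s=manip.read_state(); print(s["time"],s["q"].round(3),s["ee_pos"].round(4),s["eef_rot"].round(3),s["width"],s["force"])
snap("wrist","w6"); crop("w6",250,110,400,235,5,"c15")
snap("side","s6"); crop("s6",220,120,310,200,8,"c16")
E
```

```text
6.6667 [ 0.288  0.359  1.542 -0.     1.247 -1.191] [0.5139 0.2676 0.1602] [-3.139 -0.006  3.049] 0.06370864906914843 [-0.48933728  0.71338989 -1.37436451]
```

View pics/c15.png

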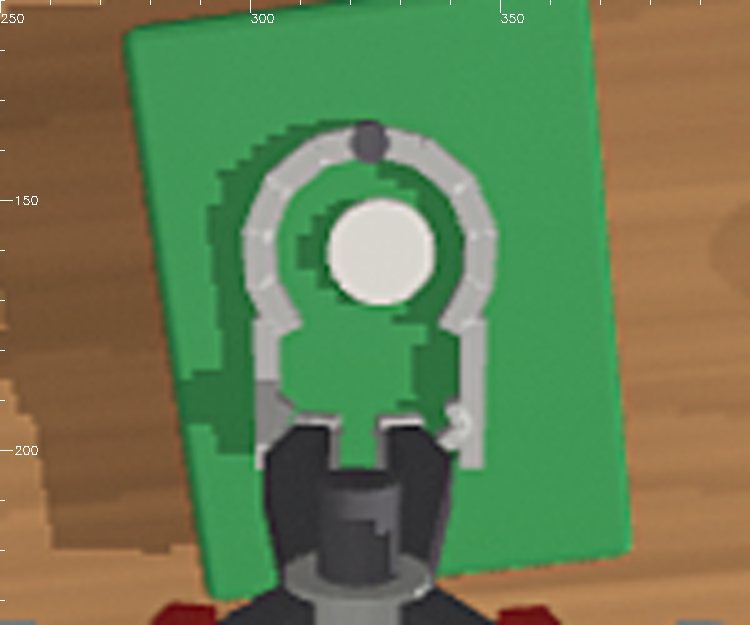

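View pics/c16.png

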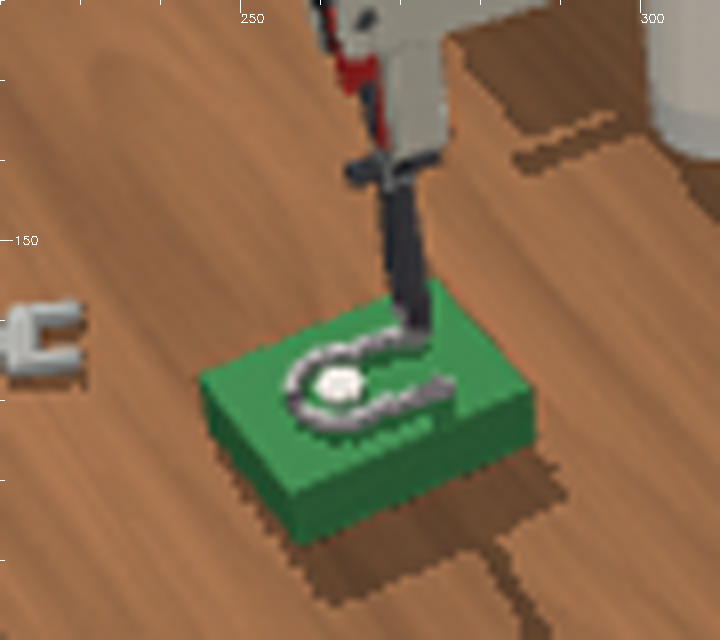

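```bash
python3 - <<'E'
from h import *
z=load("w6")
TCP=np.array([.5139,.2676,.1602]);a=3.049
X=np.array([np.cos(a),np.sin(a),0]);Y=np.array([np.sin(a),-np.cos(a),0])
def rel(p): return ((p-TCP)@X*1e3).round(2),((p-TCP)@Y*1e3).round(2)
h=onz(z,324,138.3,.036);g=onz(z,323.8,195,.036)
print("hinge",rel(h),"gap",rel(g),np.linalg.norm(g-h),np.degrees(np.arctan2(*((g-h)[[1,0]]))), "tool yaw",np.degrees(a)-180)
for zz in (.055,.058,.061): print("plate edge",rel(onz(z,321.8,193.6,zz)))
for u,v in [(313,194),(315,194),(328,194),(330,194),(313,193),(330,193),(320,202),(320,215),(347,180),(323,130),(310,205),(335,205)]: print(u,v,dep(z,u,v)[2].round(4),z["d"][v,u])
E
```

```text
hinge (np.float64(47.41), np.float64(0.27)) gap (np.float64(-1.99), np.float64(0.24)) 0.04940424457069048 -5.32994452368372 tool yaw -5.305168264612007
plate edge (np.float64(4.13), np.float64(-1.51))
plate edge (np.float64(4.9), np.float64(-1.51))
plate edge (np.float64(5.66), np.float64(-1.5))
313 194 0.0577 0.2787391
315 194 0.0594 0.2769517
328 194 0.0592 0.27713642
330 194 0.0579 0.27846682
313 193 0.0578 0.27839854
330 193 0.0567 0.27952158
320 202 0.0313 0.3079778
320 215 0.1358 0.20147581
347 180 0.0303 0.30361843
323 130 0.0308 0.29180676
310 205 0.0883 0.2493408
335 205 0.0868 0.25088078
```

send_rows(commands=[[0.32,-0.04,0.045,0,0,0,0],[0.32,0,0,0.1,0,0,0],[0.32,0,0,0.1,0,0,0],[0.32,0,0,0.1,0,0,0],[0.32,0,0,0,0,0,0]])

```text
time: 7.18
ee_pos: [0.5172, 0.2706, 0.1506]
eef_rot: [-3.141, -0.001, 3.051]
force: [0.1, -0.2, -0.3]
width: 0.0638
```

```bash
python3 - <<'E'
from h import *
s=manip.read_state(); print(s["time"],s["ee_pos"].round(4),s["eef_rot"].round(3),s["width"],s["force"])
z,_,_=snap("wrist","w7"); crop("w7",270,130,380,225,7,"c17")
z=load("w7")
for v in (190,192,193,194,195,196,197,198): print(v,[dep(z,u,v)[2].round(4) for u in (311,313,315,328,330,332)])
TCP=s["ee_pos"];a=s["eef_rot"][2]
print(onz(z,323.8,198,.036))
E
```

```text
7.1833 [0.5172 0.2706 0.1506] [-3.141e+00 -1.000e-03  3.051e+00] 0.06380543532905453 [ 0.11141369 -0.19874298 -0.28296298]
190 [np.float64(0.0321), np.float64(0.0295), np.float64(0.0312), np.float64(0.0316), np.float64(0.0316), np.float64(0.0307)]
192 [np.float64(0.0305), np.float64(0.0318), np.float64(0.0316), np.float64(0.0315), np.float64(0.0301), np.float64(0.0309)]
193 [np.float64(0.0453), np.float64(0.0447), np.float64(0.0459), np.float64(0.045), np.float64(0.046), np.float64(0.045)]
194 [np.float64(0.0484), np.float64(0.049), np.float64(0.0493), np.float64(0.0469), np.float64(0.0472), np.float64(0.0492)]
195 [np.float64(0.0467), np.float64(0.0488), np.float64(0.0494), np.float64(0.0494), np.float64(0.0478), np.float64(0.0486)]
196 [np.float64(0.0507), np.float64(0.0516), np.float64(0.0504), np.float64(0.0522), np.float64(0.0507), np.float64(0.051)]
197 [np.float64(0.0541), np.float64(0.0535), np.float64(0.0506), np.float64(0.0542), np.float64(0.0534), np.float64(0.0536)]
198 [np.float64(0.0571), np.float64(0.0579), np.float64(0.0512), np.float64(0.0552), np.float64(0.0576), np.float64(0.0567)]
[0.5198813  0.27074559 0.036     ]
```

View pics/c17.png

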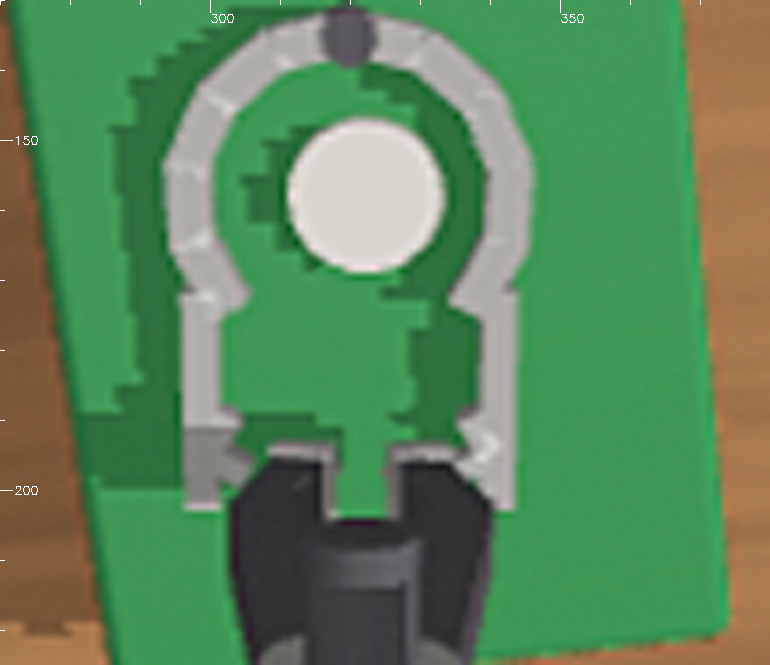

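```bash
python3 - <<'E'
from h import *
z=load("w7")
TCP=np.array([.5172,.2706,.1506]);a=3.051
X=np.array([np.cos(a),np.sin(a),0]);Y=np.array([np.sin(a),-np.cos(a),0])
def rel(p): return ((p-TCP)@X*1e3).round(2),((p-TCP)@Y*1e3).round(2)
h=onz(z,319.9,135.3,.036);g=onz(z,320.2,195,.036)
print("hinge",h,rel(h),"gap",g,rel(g),np.linalg.norm(g-h),np.degrees(np.arctan2(*((g-h)[[1,0]]))), "tool yaw",np.degrees(a)-180)
for zz in (.045,.0465): print("plate edge",rel(onz(z,321.7,192.8,zz)))
E
python3 - <<'E'
from workcell import manip
for i in range(3):
    s=manip.read_state(); print(s["time"],s["ee_pos"].round(5))
E
```

```text
hinge [0.4669503  0.27223495 0.036     ] (np.float64(50.19), np.float64(-2.92)) gap [0.51696659 0.26792427 0.036     ] (np.float64(-0.01), np.float64(-2.69)) 0.050201707416306904 -4.925886279627638 tool yaw -5.190576705585812
plate edge (np.float64(4.25), np.float64(-1.42))
plate edge (np.float64(4.63), np.float64(-1.42))
7.2333 [0.51736 0.27061 0.15092]
7.2333 [0.51736 0.27061 0.15092]
7.2333 [0.51736 0.27061 0.15092]
```

send_rows(commands=[[0.32,0.0,-0.03,0,0,0,0],[0.32,0,0,0.05,0,0,0],[0.32,0,0,0.04,0,0,0],[0.32,0,0,0.04,0,0,0],[0.32,0,0,0,0,0,0],[0.32,0,0,0,0,0,0]])

```text
time: 7.73
ee_pos: [0.5176, 0.2695, 0.1461]
eef_rot: [-3.142, -0.0, 3.051]
force: [-0.3, 0.7, -1.1]
width: 0.0638
```

```bash
python3 - <<'E'
from h import *
s=manip.read_state(); print(s["time"],s["ee_pos"].round(4),s["eef_rot"].round(3),s["width"],s["force"])
snap("wrist","w8"); crop("w8",270,130,380,225,7,"c18")
z=load("w8")
for v in (191,192,193,194,195,196): print(v,[dep(z,u,v)[2].round(4) for u in (311,313,315,328,330,332)])
E
```

```text
7.7333 [0.5176 0.2695 0.1461] [-3.142 -0.     3.051] 0.06377486425345433 [-0.26616807  0.7041489  -1.11901172]
191 [np.float64(0.0308), np.float64(0.0314), np.float64(0.0302), np.float64(0.031), np.float64(0.0305), np.float64(0.0315)]
192 [np.float64(0.0302), np.float64(0.0307), np.float64(0.031), np.float64(0.0316), np.float64(0.0308), np.float64(0.0307)]
193 [np.float64(0.0307), np.float64(0.0321), np.float64(0.0303), np.float64(0.0314), np.float64(0.0304), np.float64(0.0316)]
194 [np.float64(0.0429), np.float64(0.0423), np.float64(0.0417), np.float64(0.042), np.float64(0.0426), np.float64(0.0424)]
195 [np.float64(0.043), np.float64(0.0432), np.float64(0.0435), np.float64(0.0434), np.float64(0.0443), np.float64(0.0436)]
196 [np.float64(0.0453), np.float64(0.045), np.float64(0.0451), np.float64(0.045), np.float64(0.0446), np.float64(0.0447)]
```

View pics/c18.png

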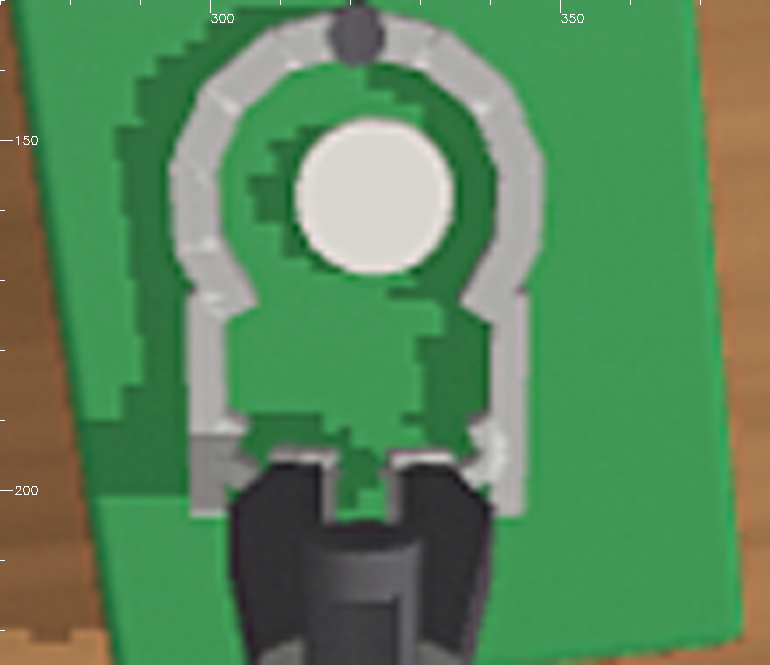

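send_rows(commands=[[0.32,0.0,0,0.03,0,0,0],[0.35,0,0,0,0,0,0],[0.38,0,0,0,0,0,0],[0.41,0,0,0,0,0,0],[0.44,0,0,0,0,0,0],[0.47,0,0,0,0,0,0],[0.47,0,0,0,0,0,0]])

```text
time: 8.37
ee_pos: [0.5179, 0.2696, 0.1452]
eef_rot: [3.141, 0.0, 3.051]
force: [0.1, 0.8, 0.5]
width: 0.05
```

```bash
python3 - <<'E'
from h import *
s=manip.read_state(); print(s["time"],s["ee_pos"].round(4),s["eef_rot"].round(3),s["width"],s["force"])
snap("wrist","w9"); crop("w9",270,130,380,225,7,"c19")
E
```

```text
8.3667 [0.5179 0.2696 0.1452] [3.141 0.    3.051] 0.0500360764782926 [0.05656269 0.79031737 0.49315734]
```

View pics/c19.png

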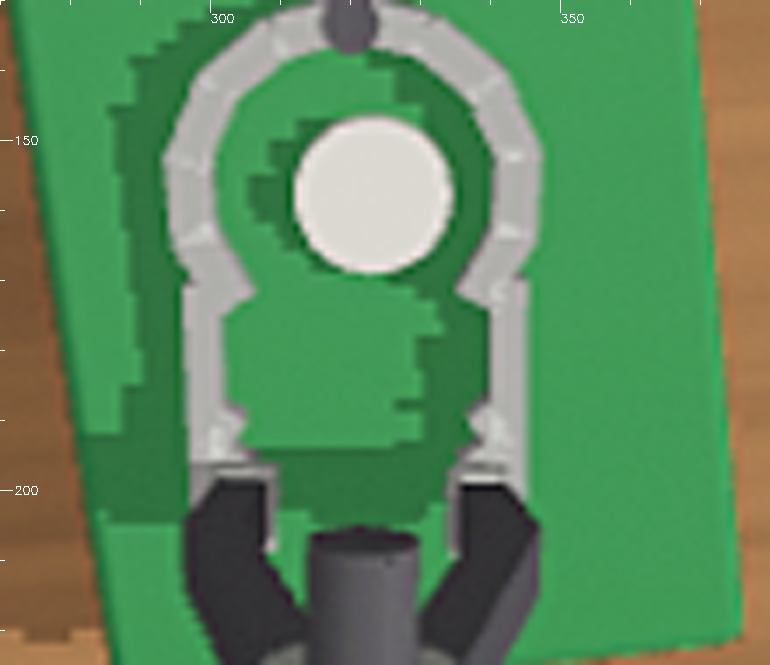

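```bash
python3 - <<'E'
from h import *
for n,TCP,a,br,pr,zs in [("w9",[.5179,.2696,.1452],3.051,207.5,196.7,(.0375,.040)),("w8",[.5176,.2695,.1461],3.051,208.5,194,(.041,.0425)),("w7",[.5172,.2706,.1506],3.051,0,0,(.0455,))]:
    z=load(n);TCP=np.array(TCP)
    X=np.array([np.cos(a),np.sin(a),0]);Y=np.array([np.sin(a),-np.cos(a),0])
    def rel(p): return ((p-TCP)@X*1e3).round(2),((p-TCP)@Y*1e3).round(2)
    print(n,proj(z,TCP))
    for v in range(204,214): print(v,dep(z,321,v)[2].round(4),rel(dep(z,321,v)))
    for zz in zs: print("edge",rel(onz(z,321,pr,zz)))
z=load("w9")
for v in (194,195,196,197,198,199,200): print(v,[dep(z,u,v)[2].round(4) for u in (299,301,303,305,307,337,339,341,343)])
print("notch w9",rel(onz(z,321,192,.036)), "hinge",rel(onz(z,320,133,.036)))
E
```

```text
w9 [324.48172473 250.57089451]
204 0.0298 (np.float64(-8.33), np.float64(-1.9))
205 0.1087 (np.float64(14.28), np.float64(-1.87))
206 0.1102 (np.float64(14.08), np.float64(-1.87))
207 0.1124 (np.float64(14.08), np.float64(-1.86))
208 0.1145 (np.float64(14.11), np.float64(-1.86))
209 0.1168 (np.float64(14.18), np.float64(-1.86))
210 0.118 (np.float64(13.95), np.float64(-1.86))
211 0.1165 (np.float64(12.83), np.float64(-1.86))
212 0.1166 (np.float64(12.25), np.float64(-1.86))
213 0.1173 (np.float64(11.83), np.float64(-1.86))
edge (np.float64(0.26), np.float64(-1.9))
edge (np.float64(0.94), np.float64(-1.9))
w8 [324.44765721 250.50764528]
204 0.1114 (np.float64(15.43), np.float64(-1.86))
205 0.1146 (np.float64(15.74), np.float64(-1.86))
206 0.1151 (np.float64(15.27), np.float64(-1.86))
207 0.1186 (np.float64(15.69), np.float64(-1.85))
208 0.1208 (np.float64(15.73), np.float64(-1.85))
209 0.1212 (np.float64(15.25), np.float64(-1.85))
210 0.1203 (np.float64(14.35), np.float64(-1.85))
211 0.1217 (np.float64(14.19), np.float64(-1.85))
212 0.1213 (np.float64(13.43), np.float64(-1.85))
213 0.
[... 1379 characters left out ...]
p.float64(0.0409), np.float64(0.0394), np.float64(0.0364)]
198 [np.float64(0.0364), np.float64(0.043), np.float64(0.0408), np.float64(0.0421), np.float64(0.0416), np.float64(0.0399), np.float64(0.0413), np.float64(0.0409), np.float64(0.0361)]
199 [np.float64(0.0372), np.float64(0.0451), np.float64(0.0443), np.float64(0.0437), np.float64(0.0427), np.float64(0.044), np.float64(0.0438), np.float64(0.0434), np.float64(0.0357)]
200 [np.float64(0.0485), np.float64(0.049), np.float64(0.0473), np.float64(0.048), np.float64(0.0438), np.float64(0.0472), np.float64(0.0465), np.float64(0.0472), np.float64(0.037)]
notch w9 (np.float64(3.12), np.float64(-2.84)) hinge (np.float64(51.59), np.float64(-3.65))
```

send_rows(commands=[[0.44,0.0,0,0,0,0,0],[0.41,0,0,0,0,0,0],[0.38,0,0,0,0,0,0],[0.35,0,0,0,0,0,0],[0.32,0,0,0,0,0,0],[0.32,0,0,0,0,0,0]])

```text
time: 8.92
ee_pos: [0.5176, 0.2695, 0.145]
eef_rot: [-3.142, -0.0, 3.051]
force: [-0.3, 0.2, -0.4]
width: 0.0633
```

```bash
cat > look.py <<'E'
from h import *
import sys
tag=sys.argv[1]
s=manip.read_state(); print(s["time"],s["ee_pos"].round(4),s["eef_rot"].round(3),s["width"],s["force"].round(1))
snap("wrist",tag); crop(tag,270,130,380,225,7,"c_"+tag)
z=load(tag);TCP=s["ee_pos"]; a=s["eef_rot"][2]
X=np.array([np.cos(a),np.sin(a),0]);Y=np.array([np.sin(a),-np.cos(a),0])
def rel(p): return np.array([(p-TCP)@X*1e3,(p-TCP)@Y*1e3,p[2]*1e3]).round(1)
for v in range(190,203,1): print(v,[rel(dep(z,u,v))[[0,2]] for u in map(int,sys.argv[2].split(","))])
print("bolt",[rel(dep(z,321,v))[[0,2]] for v in range(205,211)])
for v in np.arange(190,197): print("notch row",v,rel(onz(z,321,v,.036)))
E
python3 look.py w10 311,313,315,328,330,332
```

```text
8.9167 [0.5176 0.2695 0.145 ] [-3.142 -0.     3.051] 0.06325183513520871 [-0.3  0.2 -0.4]
190 [array([ 4.5, 31.4]), array([ 4.5, 31.3]), array([ 4.4, 30.7]), array([ 4.2, 30.2]), array([ 4.8, 32.3]), array([ 4.3, 30.4])]
191 [array([ 3.6, 31.2]), array([ 3.7, 31.4]), array([ 3.6, 31.3]), array([ 3.5, 30.9]), array([ 3.4, 30.5]), array([ 3.5, 30.9])]
192 [array([ 2.6, 30.9]), array([ 2.6, 30.6]), array([ 2.3, 29.7]), array([ 2.5, 30.4]), array([ 2.6, 30.8]), array([ 2.7, 30.9])]
193 [array([ 3.7, 38.1]), array([ 1.9, 31.3]), array([ 2.1, 32. ]), array([ 1.8, 31. ]), array([ 2. , 31.7]), array([ 1.8, 30.9])]
194 [array([ 3.7, 41.5]), array([ 3.5, 40.8]), array([ 3.7, 41.5]), array([ 3.7, 41.5]), array([ 3.6, 41.1]), array([ 3.4, 40.2])]
195 [array([ 3.1, 42.3]), array([ 3.4, 43.5]), array([ 3.8, 44.9]), array([ 3.5, 43.8]), array([ 3.5, 44. ]), array([ 3.2, 42.8])]
196 [array([ 2.7, 44.3]), array([ 2.4, 42.9]), array([ 3. , 45.2]), array([ 2.5, 43.3]), array([ 2.8, 44.4]), array([ 2.4, 43.1])]
197 [array([ 2.8, 47.5]), array([ 2.7, 47.4]), array([ 2.1, 45.1]), array([ 2.4, 46.1]), arra
[... 353 characters left out ...]
[-0.8, 43.8]), array([ 0.8, 49.5]), array([ 2.7, 56.2]), array([ 2.3, 54.6])]
201 [array([ 2.2, 57. ]), array([ 0.5, 51.4]), array([-1.6, 43.9]), array([-0.1, 49. ]), array([ 1.8, 55.8]), array([ 2.7, 58.8])]
202 [array([ 1.4, 57. ]), array([-0.9, 49.2]), array([-2.2, 44.6]), array([-0.8, 49.7]), array([ 0.7, 54.8]), array([ 2.6, 61.4])]
bolt [array([ 15.5, 112.9]), array([ 15.6, 115.2]), array([ 15.1, 115.6]), array([ 15.7, 119.7]), array([ 15.3, 120.2]), array([ 14.2, 118.8])]
notch row 190 [ 5.7 -1.9 36. ]
notch row 191 [ 4.8 -1.9 36. ]
notch row 192 [ 4.  -1.9 36. ]
notch row 193 [ 3.1 -1.9 36. ]
notch row 194 [ 2.2 -1.9 36. ]
notch row 195 [ 1.4 -1.9 36. ]
notch row 196 [ 0.5 -1.9 36. ]
```

View pics/c_w10.png

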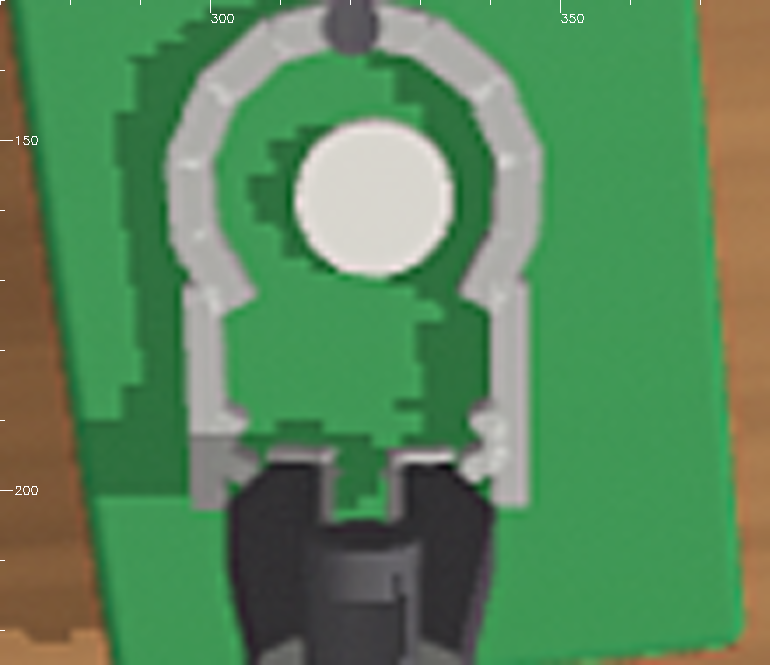

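send_rows(commands=[[0.32,0.1,0,0,0,0,0],[0.32,0,0,0.035,0,0,0],[0.32,0,0,0,0,0,0]])

```text
time: 9.22
ee_pos: [0.5133, 0.2699, 0.1435]
eef_rot: [-3.142, -0.0, 3.051]
force: [1.0, 0.1, -0.6]
width: 0.0638
```

```bash
python3 look.py w11 311,313,315,328,330,332
```

```text
9.2167 [0.5133 0.2699 0.1435] [-3.142 -0.     3.051] 0.0638002281945181 [ 1.   0.1 -0.6]
190 [array([ 4.8, 31. ]), array([ 4.7, 30.5]), array([ 4.9, 31.3]), array([ 4.8, 31.1]), array([ 5. , 31.6]), array([ 4.7, 30.6])]
191 [array([ 3.6, 29.7]), array([ 3.6, 29.5]), array([ 74.7, 310.6]), array([ 4.3, 32.2]), array([ 3.8, 30.3]), array([ 4.1, 31.7])]
192 [array([ 3.2, 31.6]), array([ 3.2, 31.5]), array([ 3.2, 31.5]), array([ 3.3, 31.7]), array([ 3.1, 31.2]), array([ 3.3, 31.7])]
193 [array([ 4.2, 38.9]), array([ 4.3, 39.2]), array([ 3.9, 37.7]), array([ 4. , 37.9]), array([ 4.1, 38.2]), array([ 4.3, 39. ])]
194 [array([ 4. , 41.2]), array([ 4.2, 41.8]), array([ 4. , 41.3]), array([ 4. , 41.3]), array([ 4.2, 41.9]), array([ 3.9, 40.8])]
195 [array([ 3. , 40.7]), array([ 3.3, 41.8]), array([ 3.6, 42.8]), array([ 3.2, 41.4]), array([ 3.1, 41. ]), array([ 3.1, 40.8])]
196 [array([ 2.8, 43.1]), array([ 3.2, 44.5]), array([ 2.9, 43.3]), array([ 2.9, 43.5]), array([ 3.3, 44.8]), array([ 2.8, 42.9])]
197 [array([ 3.2, 47.4]), array([ 3.2, 47.4]), array([ 2. , 43.1]), array([ 3.1, 47.1]), arr
[... 354 characters left out ...]
[-0.6, 42.7]), array([ 1. , 48.4]), array([ 2.7, 54.7]), array([ 2.7, 54.6])]
201 [array([ 1.8, 54.2]), array([ 0.8, 50.8]), array([-1.2, 43.9]), array([ 0.3, 49. ]), array([ 1.9, 54.4]), array([ 2.9, 58. ])]
202 [array([ 1.1, 54.8]), array([-0. , 50.7]), array([-2.1, 43.6]), array([-0.8, 47.9]), array([ 0.9, 53.8]), array([ 2.8, 60.5])]
bolt [array([ 15.4, 111.1]), array([ 15.5, 113.5]), array([ 15.8, 116.5]), array([ 15.8, 118.6]), array([ 14.7, 116.8]), array([ 14.7, 118.8])]
notch row 190 [ 6.1 -1.9 36. ]
notch row 191 [ 5.2 -1.9 36. ]
notch row 192 [ 4.4 -1.9 36. ]
notch row 193 [ 3.5 -1.9 36. ]
notch row 194 [ 2.6 -1.9 36. ]
notch row 195 [ 1.8 -1.9 36. ]
notch row 196 [ 0.9 -1.9 36. ]
```

View pics/c_w11.png

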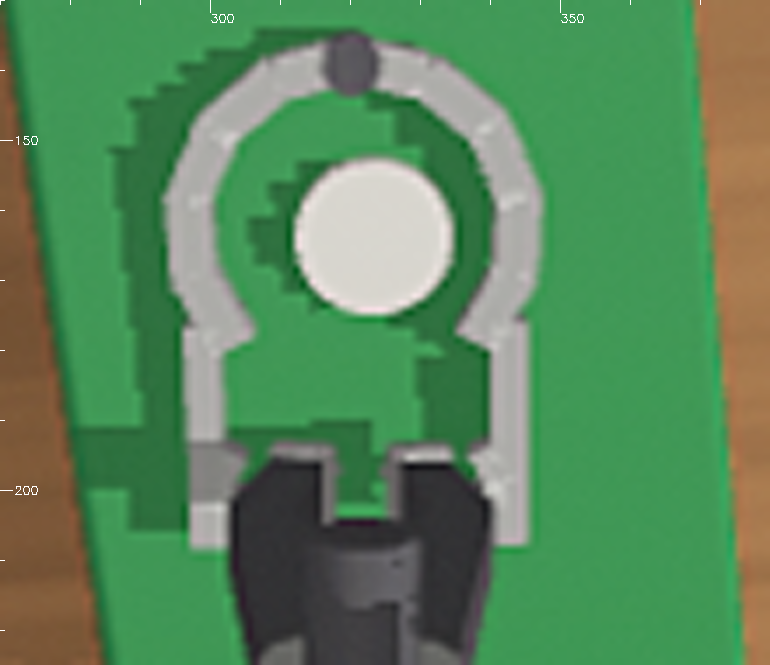

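send_rows(commands=[[0.35,0.0,0,0,0,0,0],[0.38,0,0,0,0,0,0],[0.41,0,0,0,0,0,0],[0.44,0,0,0,0,0,0],[0.47,0,0,0,0,0,0],[0.5,0,0,0,0,0,0],[0.5,0,0,0,0,0,0]])

```text
time: 9.85
ee_pos: [0.5148, 0.2705, 0.1451]
eef_rot: [3.14, 0.003, 3.051]
force: [0.1, 1.5, 6.3]
width: 0.0474
```

```bash
python3 look.py w12 299,302,305,337,340 | head -20
```

```text
9.85 [0.5148 0.2705 0.1451] [3.140e+00 3.000e-03 3.051e+00] 0.04744701996539206 [0.1 1.5 6.3]
190 [array([ 5.6, 37.1]), array([ 3.9, 30.2]), array([ 4.3, 31.8]), array([ 4. , 30.7]), array([ 4.2, 31.4])]
191 [array([ 5.5, 40.1]), array([ 5.2, 38.7]), array([ 5.4, 39.6]), array([ 4.8, 37.2]), array([ 4.9, 37.7])]
192 [array([ 5.1, 41.6]), array([ 5. , 41.3]), array([ 5.1, 41.7]), array([ 5.1, 41.9]), array([ 5. , 41.4])]
193 [array([ 4.2, 41.6]), array([ 4.5, 42.6]), array([ 4.3, 41.9]), array([ 4. , 40.7]), array([ 4.2, 41.4])]
194 [array([ 4.6, 46.1]), array([ 4.4, 45.3]), array([ 4.4, 45.6]), array([ 3.9, 43.7]), array([ 4., 44.])]
195 [array([ 4.5, 48.8]), array([ 4.3, 48.3]), array([ 3.7, 46. ]), array([ 3.6, 45.6]), array([ 3.8, 46.3])]
196 [array([ 4.4, 51.6]), array([ 4.3, 51.1]), array([ 3.4, 47.9]), array([ 2.3, 44. ]), array([ 4. , 50.1])]
197 [array([ 3.9, 52.9]), array([ 4.3, 54.2]), array([ 2.4, 47.3]), array([ 2.3, 46.7]), array([ 3.9, 52.6])]
198 [array([ 3.8, 55.3]), array([ 4.2, 56.6]), array([ 1.3, 46.5]), array([ 1.1, 45.6]), array([ 4. , 55.9])]
199 [array([ 4.2, 59.6]), array([ 3.9, 58.5]), array([ 1.2, 49. ]), array([ 0.5, 46.4]), array([ 4.1, 59.2])]
200 [array([ 4.2, 62.5]), array([ 4. , 61.8]), array([ 0.2, 48.4]), array([-0.7, 45. ]), array([ 3.9, 61.2])]
201 [array([ 4.2, 65.1]), array([ 4.3, 65.5]), array([-0.7, 48. ]), array([-1.4, 45.5]), array([ 3.4, 62.4])]
202 [array([ 3.8, 66.6]), array([ 4. , 67.2]), array([ 4.1, 67.3]), array([-2.1, 46. ]), array([ 3.5, 65.3])]
bolt [array([ 16.1, 115. ]), array([ 16.2, 117.5]), array([ 15.4, 116.8]), array([ 14.8, 117.2]), array([ 14.3, 117.4]), array([ 13.8, 117.8])]
notch row 190 [ 5.3 -1.7 36. ]
notch row 191 [ 4.5 -1.7 36. ]
notch row 192 [ 3.6 -1.7 36. ]
notch row 193 [ 2.8 -1.7 36. ]
notch row 194 [ 1.9 -1.7 36. ]
```

View pics/c_w12.png

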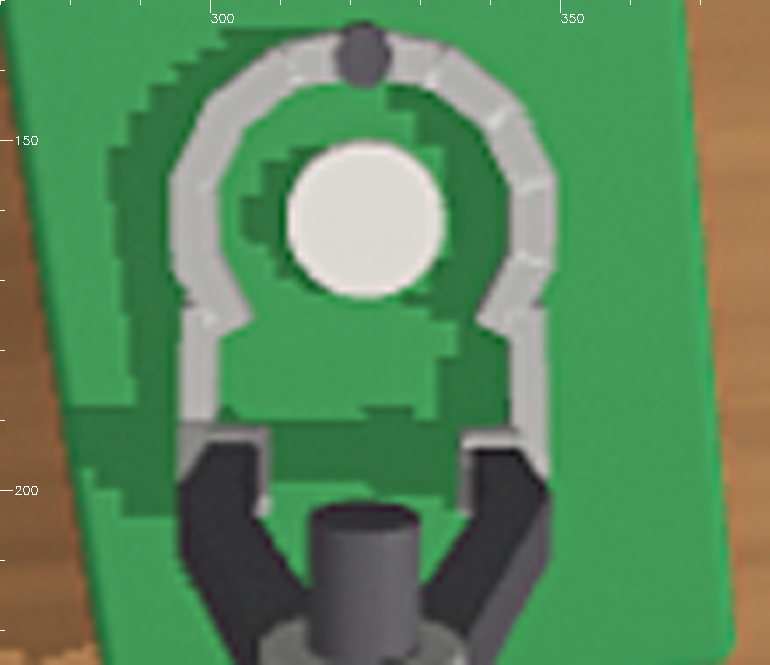

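send_rows(commands=[[0.52,0,0,-0.02,0,0,0],[0.54,0,0,0,0,0,0],[0.56,0,0,-0.02,0,0,0],[0.58,0,0,0,0,0,0],[0.6,0,0,0,0,0,0],[0.62,0,0,0,0,0,0],[0.64,0,0,0,0,0,0],[0.64,0,0,0,0,0,0]])

```text
time: 10.57
ee_pos: [0.5138, 0.27, 0.1454]
eef_rot: [3.141, 0.0, 3.051]
force: [0.3, 2.5, 4.5]
width: 0.0343
```

```bash
python3 look.py w13 292,295,298,344,347 | head -20
```

```text
10.5667 [0.5138 0.27   0.1454] [3.141 0.    3.051] 0.034301769272918385 [0.3 2.5 4.5]
190 [array([ 5.9, 37.6]), array([ 4.3, 31.1]), array([ 4.1, 30.5]), array([ 4.1, 30.2]), array([ 4.2, 30.5])]
191 [array([ 5. , 37.3]), array([ 3.1, 29.9]), array([ 74.8, 312.4]), array([ 3.5, 31.2]), array([ 3.2, 30.3])]
192 [array([ 4.4, 38.5]), array([ 2.9, 32.3]), array([ 2.7, 31.6]), array([ 2.4, 30.4]), array([ 2.7, 31.7])]
193 [array([ 3.8, 39.2]), array([ 3.7, 39.1]), array([ 3.7, 38.9]), array([ 1.5, 30.3]), array([ 1.8, 31.4])]
194 [array([ 3.3, 40.6]), array([ 3.3, 40.7]), array([ 3.3, 40.5]), array([ 3.5, 41.4]), array([ 74.8, 312.4])]
195 [array([ 2.8, 42.1]), array([ 2.9, 42.2]), array([ 2.8, 41.8]), array([ 2.8, 41.7]), array([ 2.3, 40.1])]
196 [array([ 3. , 45.8]), array([ 3.1, 46.1]), array([ 2.6, 44.6]), array([ 1.9, 41.8]), array([ 2.3, 43. ])]
197 [array([ 2.7, 47.8]), array([ 3.1, 49.4]), array([ 3. , 49.1]), array([ 1.3, 42.7]), array([ 2.1, 45.6])]
198 [array([ 3., 52.]), array([ 2.9, 51.5]), array([ 2.4, 49.8]), array([ 0., 41.]), array([ 2. , 48.1])]
199 [array([ 2.8, 54.2]), array([ 2.8, 54.1]), array([ 1.8, 50.8]), array([-0.8, 41.1]), array([ 2.3, 52.3])]
200 [array([ 74.8, 312.4]), array([ 3. , 57.6]), array([ 1.1, 51.1]), array([-1.2, 42.8]), array([ 2.4, 55.5])]
201 [array([ 74.8, 312.4]), array([ 3.1, 60.8]), array([ 3.1, 60.9]), array([-2.2, 42.4]), array([ 2.1, 57.5])]
202 [array([ 3.4, 64.8]), array([ 2.8, 62.7]), array([ 2.7, 62.5]), array([-3. , 42.4]), array([ 2.2, 60.3])]
bolt [array([ 15.6, 113.7]), array([ 15.1, 114. ]), array([ 15. , 115.7]), array([ 14.7, 116.9]), array([ 13.6, 115.2]), array([ 13.2, 116. ])]
notch row 190 [ 5.5 -1.9 36. ]
notch row 191 [ 4.7 -1.9 36. ]
notch row 192 [ 3.8 -1.9 36. ]
notch row 193 [ 2.9 -1.9 36. ]
notch row 194 [ 2.1 -1.9 36. ]
```

View pics/c_w13.png

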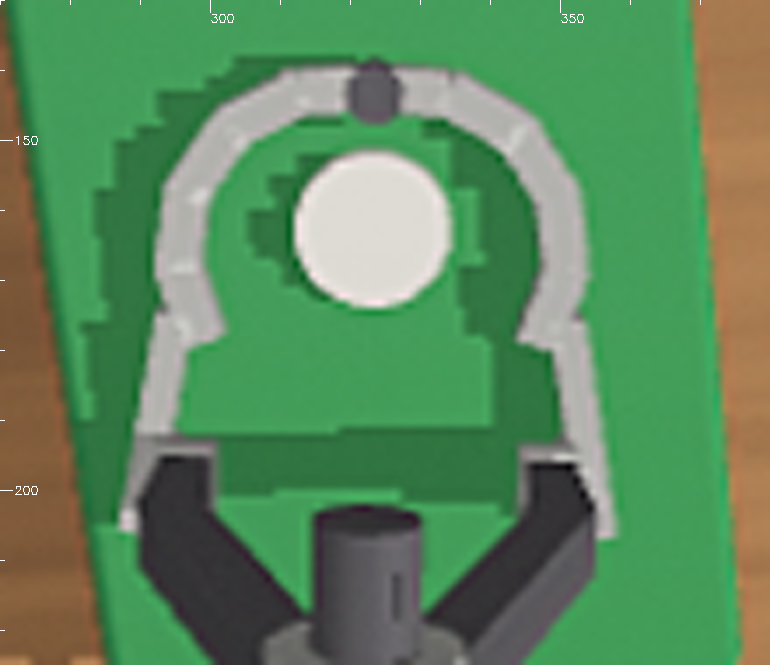

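send_rows(commands=[[0.67,0,0,-0.02,0,0,0],[0.7,0,0,0,0,0,0],[0.73,0,0,0,0,0,0],[0.76,0,0,0,0,0,0],[0.76,0,0,0,0,0,0],[0.76,0,0,0,0,0,0]])

```text
time: 11.12
ee_pos: [0.5133, 0.2696, 0.1455]
eef_rot: [-3.141, -0.001, 3.051]
force: [-0.1, -0.1, -1.1]
width: 0.0296
```

```bash
python3 look.py w14 290,293,296,347,350 | head -12
```

```text
11.1167 [0.5133 0.2696 0.1455] [-3.141e+00 -1.000e-03  3.051e+00] 0.029647608044072425 [-0.1 -0.1 -1.1]
190 [array([ 5.5, 35.2]), array([ 4.5, 31.6]), array([ 4.3, 30.5]), array([ 4. , 29.3]), array([ 4.4, 30.8])]
191 [array([ 3.7, 31.7]), array([ 3.4, 30.5]), array([ 3.5, 30.7]), array([ 3.3, 30. ]), array([ 3.6, 31.2])]
192 [array([ 3.6, 34.8]), array([ 2.7, 31.2]), array([ 2.2, 29.4]), array([ 3. , 32.2]), array([ 2.6, 30.6])]
193 [array([ 4.1, 40.1]), array([ 4.2, 40.2]), array([ 3.5, 37.8]), array([ 3.7, 38.2]), array([ 3.5, 37.7])]
194 [array([ 3.8, 42.1]), array([ 3.9, 42.4]), array([ 2.8, 38.1]), array([ 3.8, 41.9]), array([ 3.7, 41.5])]
195 [array([ 3.1, 42.7]), array([ 3. , 42.1]), array([ 1.6, 37. ]), array([ 2.6, 40.8]), array([ 2.8, 41.4])]
196 [array([ 3. , 45.3]), array([ 2.9, 45.1]), array([ 1.3, 39.2]), array([ 2.3, 42.6]), array([ 2.5, 43.5])]
197 [array([ 2.9, 48.3]), array([ 3.1, 48.8]), array([ 0.2, 38.4]), array([ 2.4, 46.3]), array([ 2.7, 47.3])]
198 [array([ 3.2, 52.5]), array([ 3.1, 51.9]), array([-0.5, 38.8]), array([ 2.9, 51.2]), array([ 2.7, 50.3])]
199 [array([ 3. , 54.6]), array([ 3.1, 55. ]), array([-1.6, 37.9]), array([ 2.7, 53.5]), array([ 2.5, 52.5])]
200 [array([ 3.2, 58.1]), array([ 2.7, 56.2]), array([-2.1, 39.4]), array([ 1.9, 53.2]), array([ 2.5, 55.5])]
```

View pics/c_w14.png

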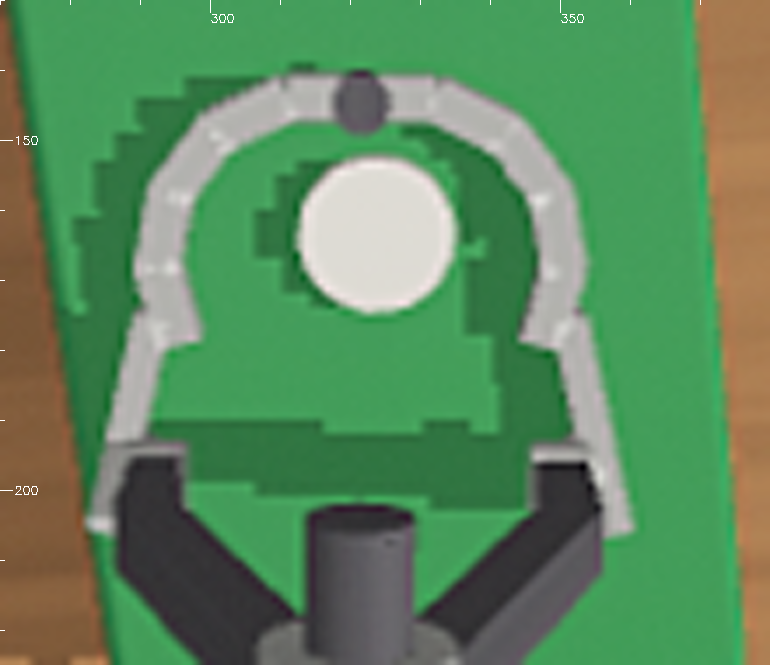

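send_rows(commands=[[0.76,0,0,-0.05,0,0,0],[0.76,0,0,-0.1,0,0,0],[0.76,0,0,-0.2,0,0,0],[0.76,0,0,-0.3,0,0,0],[0.76,0,0,-0.3,0,0,0],[0.76,0,0,-0.3,0,0,0],[0.76,0,0,-0.3,0,0,0],[0.76,0,0,-0.2,0,0,0],[0.76,0,0,-0.1,0,0,0],[0.76,0,0,0,0,0,0]])

```text
time: 12.0
ee_pos: [0.5143, 0.2701, 0.2215]
eef_rot: [3.141, 0.002, 3.051]
force: [-1.0, -0.4, -0.7]
width: 0.0294
```

```bash
python3 look.py w15 290,293,296,347,350 | head -1; python3 - <<'E'
from h import *
snap("side","s15"); crop("s15",200,60,330,200,5,"c20")
E
```

```text
12.0 [0.5143 0.2701 0.2215] [3.141e+00 2.000e-03 3.051e+00] 0.029352917492225003 [-1.  -0.4 -0.7]
```

View pics/c_w15.png

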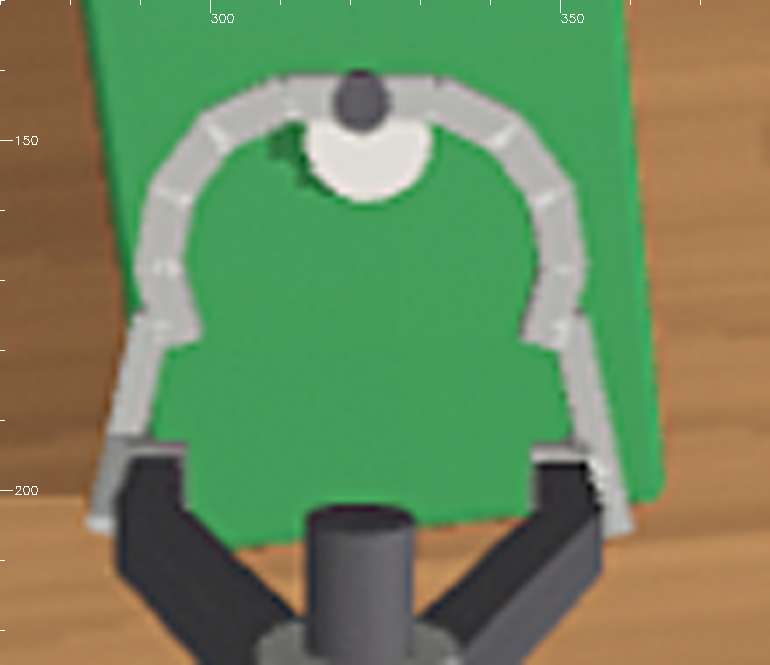

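View pics/c20.png

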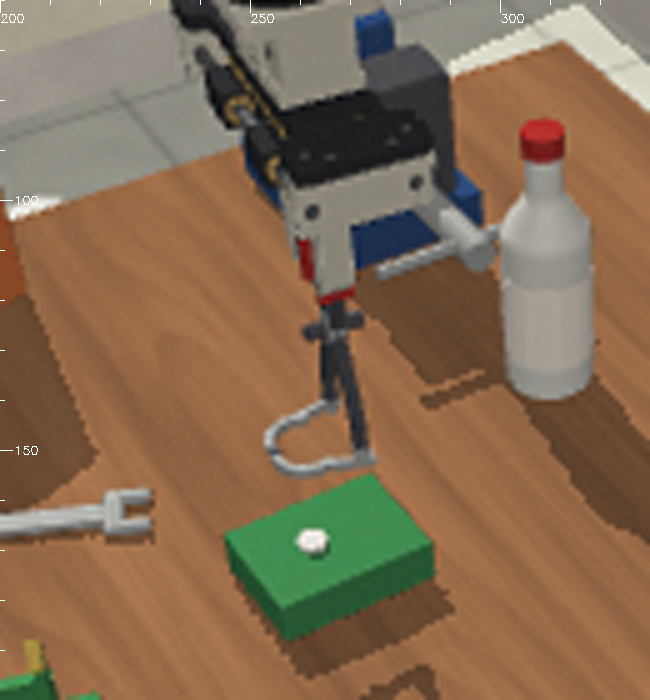

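```bash
cat > neck.py <<'E'
from h import *
from scipy.optimize import least_squares
def axis(p):
    x,y,ph,th=p; n=np.array([np.cos(ph)*np.sin(th),np.sin(ph)*np.sin(th),np.cos(th)]); return np.array([x,y,.150]),n
def fit(tag,center,fixth=True,r=45,verbose=True):
    z=load(tag); im=z["im"].astype(int); d=z["d"]; B,G,Rr=im[...,0],im[...,1],im[...,2]
    m=(Rr>140)&(G>100)&(B<125)&(Rr-B>70)&(d>0)&(d<1.6)
    m&=~((G<Rr*.62))
    vv,uu=np.where(m); keep=(abs(uu-center[0])<r)&(abs(vv-center[1])<r); uu,vv=uu[keep],vv[keep]
    o=z["T"][:3,3]; rr=np.c_[(uu-z["cx"])/z["fx"],(vv-z["cy"])/z["fy"],np.ones(len(uu))]*d[vv,uu][:,None]
    P=rr@z["T"][:3,:3].T+o
    return uu,vv,P
def solve(P,p0,th=np.radians(33)):
    def res(q):
        c,n=axis([q[0],q[1],q[2],th]); w=P-c; s=w@n; rad=np.linalg.norm(w-np.outer(s,n),axis=1)
        ok=((s>-36)&True)
        e=(rad-.0177)*1e3
        e[(s>.0085)|((s>-.0045)&(s<.0045))|(s<-.040)]=0
        return e
    r=least_squares(res,p0,loss="soft_l1",f_scale=.7,x_scale=[.01,.01,.1]); return r
if __name__=="__main__":
    for tag,c in [("wrist0",(425,215)),("scene0",(332,230)),("side0",(357,187))]:
        uu,vv,P=fit(tag,c,r=50 if tag=="wrist0" else 22)
        P=P[(P[:,2]>.10)&(P[:,2]<.18)]
        print(tag,len(P),P.mean(0))
        for ph in (180,190,200):
            r=solve(P,[P[:,0].mean(),P[:,1].mean()-.0,np.radians(ph)]); print(r.x[:2].round(4),np.degrees(r.x[2]).round(1),r.cost/len(P))
E
python3 neck.py
```

```text
wrist0 1902 [ 0.62061399 -0.00439013  0.1504471 ]
[ 0.1071 -0.4624] 121.6 0.0
[ 0.1002 -0.4744] 156.4 0.0
[ 0.1258 -0.5133] 168.0 0.0
scene0 243 [ 0.63145811 -0.01147505  0.14850178]
[-0.0315 -0.2254] 243.6 0.0
[ 0.2683 -0.1886] 526.8 0.0
[ 0.4616 -0.0993] 598.7 0.0
side0 83 [ 0.61032121 -0.02005473  0.15815195]
[0.6268 0.2147] 549.6 0.0
[0.619  0.0298] 587.1 0.0
[0.6328 0.0445] 601.1 0.0
```

```bash
python3 - <<'E'
s=open('neck.py').read()
a=s.index("        ok=("); b=s.index("        return e\n")
s=s[:a]+"""        R=np.interp(s,[-.0046,-.0044,.0044,.0046,.0085,.0145],[.0177,.015,.015,.0177,.0177,.0135])
        e=(rad-R)*1e3
        e=np.where(s>.0145,np.hypot(e,(s-.0145)*1e3)+0,e)
"""+s[b:]
open('neck.py','w').write(s)
E
python3 neck.py
```

```text
wrist0 1902 [ 0.62061399 -0.00439013  0.1504471 ]
[ 0.6142 -0.0155] 192.5 0.31680712449326365
[ 0.6142 -0.0155] 192.5 0.3168070039820189
[ 0.6142 -0.0155] 192.6 0.3168246680622112
scene0 243 [ 0.63145811 -0.01147505  0.14850178]
[ 0.6142 -0.0139] 191.6 0.4882652572827373
[ 0.6142 -0.0139] 191.6 0.48826525725595393
[ 0.6139 -0.0142] 193.6 0.4838812120212839
side0 83 [ 0.61032121 -0.02005473  0.15815195]
[ 0.6137 -0.0137] 194.0 0.8515281025109932
[ 0.6137 -0.0137] 194.0 0.8515359306631076
[ 0.6136 -0.0138] 191.3 0.8406909516681653
```

```bash
cat > plan.py <<'E'
from h import *
from scipy.spatial.transform import Rotation as Ro
N=np.array([.6142,-.0150,.150]); az=np.radians(192.5); th=np.radians(33)
n=np.array([np.cos(az)*np.sin(th),np.sin(az)*np.sin(th),np.cos(th)])
e=np.array([-np.cos(az)*np.cos(th),-np.sin(az)*np.cos(th),np.sin(th)])
Rt=np.c_[-e,np.cross(n,e),-n]   # tool axes at neck
def cur():
    s=manip.read_state(); return s["ee_pos"],Ro.from_euler("xyz",s["eef_rot"]).as_matrix(),s
E
python3 - <<'E'
from plan import *
for tag,tcp in (("w14",[.5133,.2696,.1455]),("w15",[.5143,.2701,.2215])):
    z=load(tag);TCP=np.array(tcp);a=3.051
    X=np.array([np.cos(a),np.sin(a),0]);Y=np.array([np.sin(a),-np.cos(a),0])
    zt=.036+(tcp[2]-.1455)
    for nm,u,v in (("hinge",321.6,144.6),("earendL",284,204.5),("earendR",358.5,205)):
        p=onz(z,u,v,zt)-TCP; print(tag,nm,(p@X*1e3).round(2),(p@Y*1e3).round(2))
print(Rt, Ro.from_matrix(Rt).as_euler("xyz"))
E
```

```text
w14 hinge 43.24 -1.48
w14 earendL -6.98 -33.15
w14 earendR -7.38 29.67
w15 hinge 42.96 -1.35
w15 earendL -7.26 -33.0
w15 earendR -7.68 29.8
[[-8.18790727e-01 -2.16439614e-01  5.31728915e-01]
 [-1.81521534e-01  9.76296007e-01  1.17881462e-01]
 [-5.44639035e-01  1.38777878e-17 -8.38670568e-01]] [-3.14159265  0.57595865 -2.9234265 ]
```

```bash
python3 - <<'E'
from plan import *
p,R,s=cur()
T=N+n*(.1525)-Rt@np.array([.0214,-.0015,0]); print("pre TCP",T)
print("d world",T-p)
print("d tool now /40mm",(R.T@(T-p)/.04).round(3), "rot deg",np.degrees(Ro.from_matrix(R.T@Rt).as_rotvec()).round(2))
print(s["q"].round(3))
E
```

```text
pre TCP [ 0.5503088  -0.02762792  0.28955254]
d world [ 0.03682565 -0.29744131  0.06974228]
d tool now /40mm [-1.59  -7.322 -1.743] rot deg [ -5.1  -32.75 -17.21]
[ 0.292  0.312  1.459 -0.     1.371 -1.188]
```

send_rows(commands=[[0.76,-0.04,-0.17,-0.04,0,0,0],[0.76,-0.07,-0.34,-0.08,0,0,0],[0.76,-0.124,-0.57,-0.136,0,0,0],[0.76,-0.124,-0.57,-0.136,0,0,0],[0.76,-0.124,-0.57,-0.136,0,0,0],[0.76,-0.124,-0.57,-0.136,0,0,0],[0.76,-0.124,-0.57,-0.136,0,0,0],[0.76,-0.124,-0.57,-0.136,0,0,0],[0.76,-0.124,-0.57,-0.136,0,0,0],[0.76,-0.124,-0.57,-0.136,0,0,0],[0.76,-0.124,-0.57,-0.136,0,0,0],[0.76,-0.124,-0.57,-0.136,0,0,0]])

```text
time: 13.1
ee_pos: [0.5444, 0.0152, 0.2793]
eef_rot: [-3.141, -0.001, 3.05]
force: [-0.0, -0.6, -0.9]
width: 0.0298
```

send_rows(commands=[[0.76,-0.124,-0.57,-0.136,0,0,0],[0.76,-0.074,-0.34,-0.08,0,0,0],[0.76,-0.04,-0.2,-0.04,0,0,0],[0.76,0,0,0,0,0,0]])

```text
time: 13.43
ee_pos: [0.5504, -0.0294, 0.2895]
eef_rot: [-3.141, 0.0, 3.048]
force: [1.1, -0.3, -1.5]
width: 0.0291
```

send_rows(commands=[[0.76,0,0,0,-0.3,-1.5,-0.8],[0.76,0,0,0,-0.4,-2.75,-1.4],[0.76,0,0,0,-0.5,-3.0,-1.6],[0.76,0,0,0,-0.5,-3.0,-1.6],[0.76,0,0,0,-0.5,-3.0,-1.6],[0.76,0,0,0,-0.5,-3.0,-1.6],[0.76,0,0,0,-0.5,-3.0,-1.6],[0.76,0,0,0,-0.5,-3.0,-1.6],[0.76,0,0,0,-0.5,-3.0,-1.6],[0.76,0,0,0,-0.5,-3.0,-1.6],[0.76,0,0,0,-0.4,-2.0,-1.2],[0.76,0,0,0,-0.3,-1.5,-0.8]])

```text
time: 14.43
ee_pos: [0.5493, -0.0259, 0.2887]
eef_rot: [3.131, 0.56, -2.928]
force: [-0.1, 0.1, -1.1]
width: 0.0299
```

```bash
python3 - <<'E'
from plan import *
p,R,s=cur()
T=N+n*(.1525)-Rt@np.array([.0214,-.0015,0]); print(s["time"],p,"pre TCP",T,s["q"].round(3),s["width"],s["force"])
print("d tool now /40mm",(R.T@(T-p)/.04).round(3), "rot deg",np.degrees(Ro.from_matrix(R.T@Rt).as_rotvec()).round(2))
snap("wrist","w16"); crop("w16",220,70,420,250,4,"c21")
snap("side","s16"); crop("s16",270,80,410,220,5,"c22")
E
```

```text
14.4333 [ 0.54925606 -0.02587016  0.28874095] pre TCP [ 0.5503088  -0.02762792  0.28955254] [-0.502 -0.098  1.895  0.45   0.959 -2.478] 0.029942989625480115 [-0.10203065  0.10961025 -1.12077959]
d tool now /40mm [-0.025 -0.048 -0.009] rot deg [ 0.44 -0.89 -0.23]
```

View pics/c21.png

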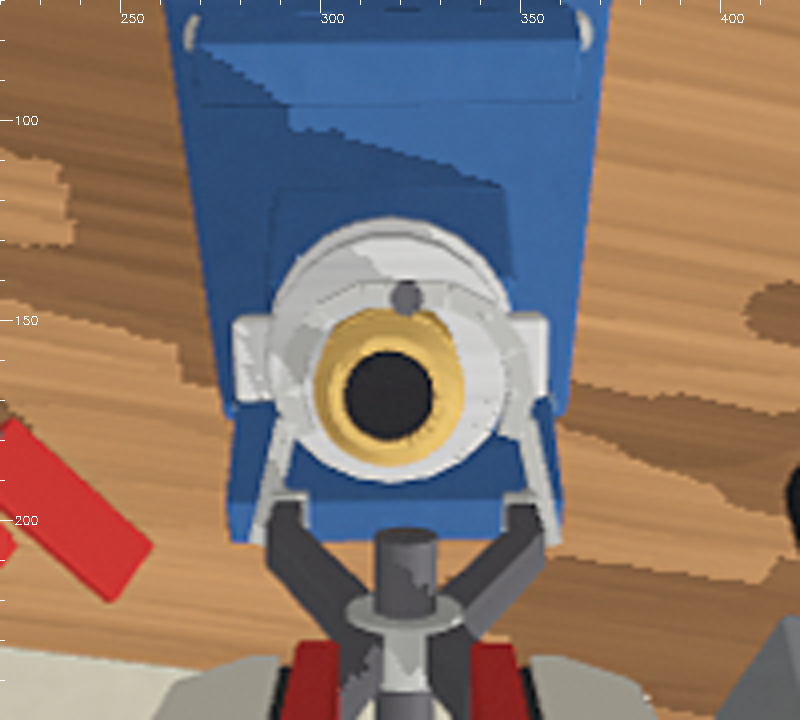

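View pics/c22.png

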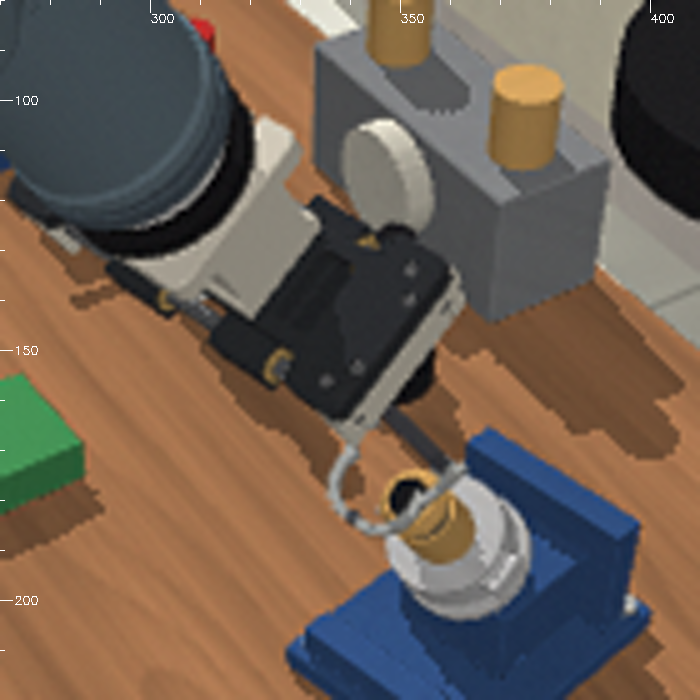

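send_rows(commands=[[0.76,-0.02,-0.05,0,0.44,-0.9,-0.2],[0.76,0,0,0,0,0,0],[0.76,0,0,0,0,0,0]])

```text
time: 14.78
ee_pos: [0.5515, -0.0289, 0.2899]
eef_rot: [-3.141, 0.575, -2.925]
force: [-0.8, 0.2, -1.6]
width: 0.0297
```

```bash
cat > nk.py <<'E'
from plan import *
import sys
from scipy.optimize import least_squares
def E_of(tag,p,R):
    z=load(tag);T=z["T"]; return R.T@T[:3,:3], R.T@(T[:3,3]-p)
tag=sys.argv[1]
p,R,s=cur(); snap("wrist",tag)
print(s["time"],p.round(4),"rot err",np.degrees(Ro.from_matrix(R.T@Rt).as_rotvec()).round(2),s["width"].__round__(4),s["force"].round(1))
Re,te=E_of(tag,p,R); print("extr t",te.round(4),"rot",np.degrees(Ro.from_matrix(Re).as_rotvec()).round(2))
np.savez("pose_"+tag,p=p,R=R)
crop(tag,240,90,400,230,5,"c_"+tag)
z=load(tag); im=z["im"].astype(int); d=z["d"]; B,G,Rr=im[...,0],im[...,1],im[...,2]
m=(Rr>100)&(G>0.66*Rr)&(B<.62*Rr)&(d>.2)&(d<.40); vv,uu=np.where(m); k=(abs(uu-320)<40)&(vv>110)&(vv<200); uu,vv=uu[k],vv[k]
C=np.c_[(uu-z["cx"])/z["fx"],(vv-z["cy"])/z["fy"],np.ones(len(uu))]*d[vv,uu][:,None]
P=C@Re.T+te   # tool frame
# remove ring plane region (z<ring): keep z_t> .12
print(len(P),P.min(0).round(3),P.max(0).round(3))
P=P[P[:,2]>float(sys.argv[2])]
# model: axis in tool frame: point (x0,y0) at end plane zt0, direction -(a,b,1)
def res(q,full=False):
    x0,y0,z0,a,b=q; nn=np.array([a,b,-1.0]); nn/=np.linalg.norm(nn); c=np.array([x0,y0,z0])
    w=P-c; sN=w@nn+.0145; rad=np.linalg.norm(w-np.outer(w@nn,nn),axis=1)
    Rp=np.interp(sN,[-.0046,-.0044,.0044,.0046,.0085,.0145],[.0177,.015,.015,.0177,.0177,.0135])
    e=np.where(sN<.0145-.0003,(rad-Rp)*1e3*.7,0)
    inface=(rad<.0135)
    e=np.where(inface,(sN-.0145)*1e3,e)
    e=np.where((sN>=.0142)&~inface,np.hypot(rad-.0135,sN-.0145)*1e3,e)
    return e
for fixed in (True,False):
    f=(lambda q:res([*q,0,0])) if fixed else res
    q0=[.021,-.001,float(np.percentile(P[:,2],5))]+([] if fixed else [0,0])
    r=least_squares(f,q0,loss="soft_l1",f_scale=.7,x_scale=[.005]*3+([] if fixed else [.05]*2))
    print("fixed" if fixed else "free", "axis xy,zend mm",(r.x[:3]*1e3).round(2),"tilt deg",np.degrees(r.x[3:]).round(2),"cost",(r.cost/len(P)).round(3))
E
python3 nk.py w17 0.125
```

```text
14.7833 [ 0.5515 -0.0289  0.2899] rot err [-0.1  -0.05 -0.09] 0.0297 [-0.8  0.2 -1.6]
extr t [ 0.0746 -0.0014 -0.1675] rot [-12.09 -12.13  89.36]
683 [ 0.006 -0.017  0.135] [0.04  0.016 0.191]
fixed axis xy,zend mm [ 22.24  -0.85 136.93] tilt deg [] cost 0.121
free axis xy,zend mm [ 22.27  -0.83 136.93] tilt deg [0.15 0.08] cost 0.121
```

View pics/c_w17.png

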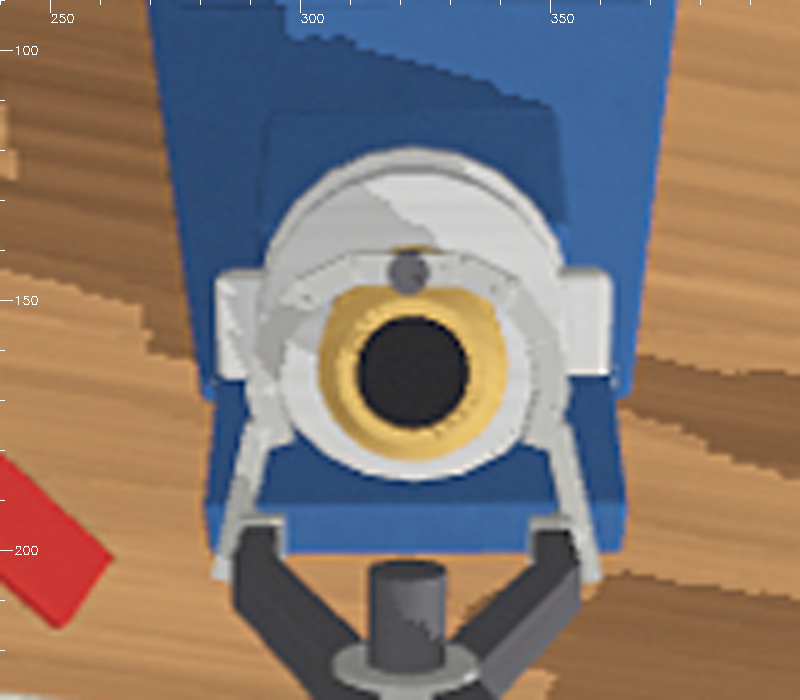

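```bash
python3 - <<'E'
from plan import *
for tag in ("w17",):
    z=load(tag); q=np.load("pose_"+tag+".npz"); p,R=q["p"],q["R"]; Re=R.T@z["T"][:3,:3]; te=R.T@(z["T"][:3,3]-p)
    for zt in (.1085,.1095,.1105):
        for u,v in ((321.7,144.4),(321.5,144.4)):
            r=Re@np.array([(u-z["cx"])/z["fx"],(v-z["cy"])/z["fy"],1]); P=te+r*(zt-te[2])/r[2]; print(zt,(P*1e3).round(2))
    for u,v in ((322,144),(321,142),(345,150),(300,152),(352,165),(290,172)):
        c=np.array([(u-z["cx"])/z["fx"],(v-z["cy"])/z["fy"],1])*z["d"][v,u]; print(u,v,((Re@c+te)*1e3).round(1))
E
```

```text
0.1085 [ 43.24  -0.87 108.5 ]
0.1085 [ 43.24  -1.03 108.5 ]
0.1095 [ 43.13  -0.87 109.5 ]
0.1095 [ 43.13  -1.03 109.5 ]
0.1105 [ 43.01  -0.86 110.5 ]
0.1105 [ 43.01  -1.03 110.5 ]
322 144 [ 43.6  -0.6 108.6]
321 142 [ 45.2  -1.4 107.6]
345 150 [ 38.9  17.8 107.1]
300 152 [ 37.1 -18.4 108.6]
352 165 [ 26.4  23.9 109.3]
290 172 [ 21.  -26.7 106.9]
```

send_rows(commands=[[0.76,0.02,0,0.05,0,0,0],[0.76,0,0,0.1,0,0,0],[0.76,0,0,0.1,0,0,0],[0.76,0,0,0.1,0,0,0],[0.76,0,0,0.05,0,0,0],[0.76,0,0,0,0,0,0],[0.76,0,0,0,0,0,0]])

```text
time: 15.42
ee_pos: [0.5594, -0.0275, 0.2757]
eef_rot: [-3.141, 0.575, -2.926]
force: [0.1, -0.6, -0.3]
width: 0.0293
```

```bash
python3 nk.py w18 0.112
```

```text
15.4167 [ 0.5594 -0.0275  0.2757] rot err [-0.09 -0.06 -0.11] 0.0293 [ 0.1 -0.6 -0.3]
extr t [ 0.0746 -0.0015 -0.1675] rot [-12.09 -12.13  89.36]
840 [ 0.005 -0.017  0.118] [0.038 0.017 0.158]
fixed axis xy,zend mm [ 21.02  -0.46 120.69] tilt deg [] cost 0.106
free axis xy,zend mm [ 21.    -0.41 120.7 ] tilt deg [-0.11  0.19] cost 0.106
```

View pics/c_w18.png

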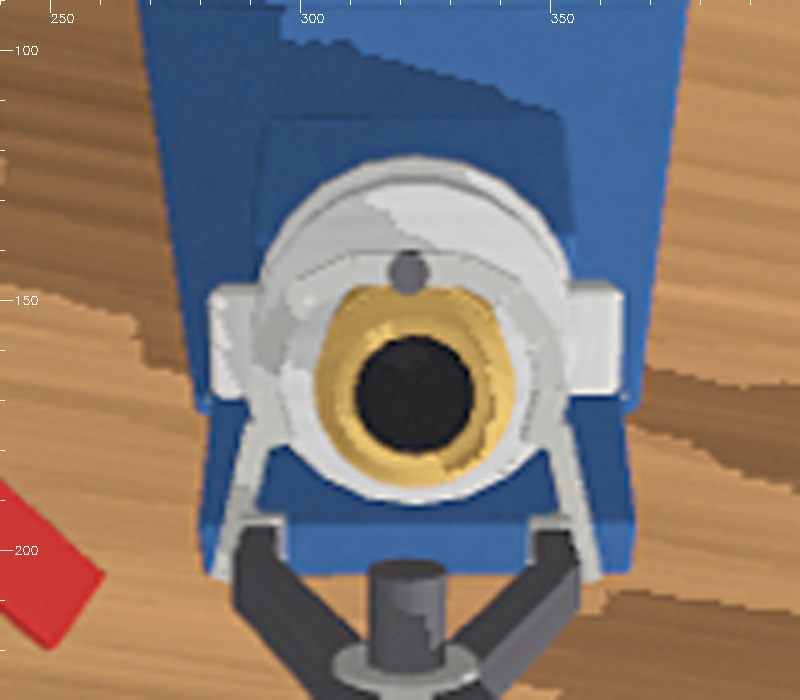

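send_rows(commands=[[0.76,-0.01,0.013,0.0,0,0,0],[0.76,0,0,0.1,0,0,0],[0.76,0,0,0.1,0,0,0],[0.76,0,0,0.05,0,0,0],[0.76,0,0,0.05,0,0,0],[0.76,0,0,0,0,0,0]])

```text
time: 15.97
ee_pos: [0.5659, -0.0254, 0.2655]
eef_rot: [-3.141, 0.575, -2.926]
force: [1.1, 0.6, -1.8]
width: 0.0297
```

```bash
python3 nk.py w19 0.100
```

```text
15.9667 [ 0.5659 -0.0254  0.2655] rot err [-0.08 -0.08 -0.12] 0.0297 [ 1.1  0.6 -1.8]
extr t [ 0.0746 -0.0015 -0.1675] rot [-12.09 -12.13  89.36]
957 [ 0.004 -0.017  0.106] [0.039 0.016 0.158]
fixed axis xy,zend mm [ 21.15  -1.13 108.43] tilt deg [] cost 0.111
free axis xy,zend mm [ 21.21  -1.13 108.44] tilt deg [ 0.21 -0.02] cost 0.111
```

View pics/c_w19.png

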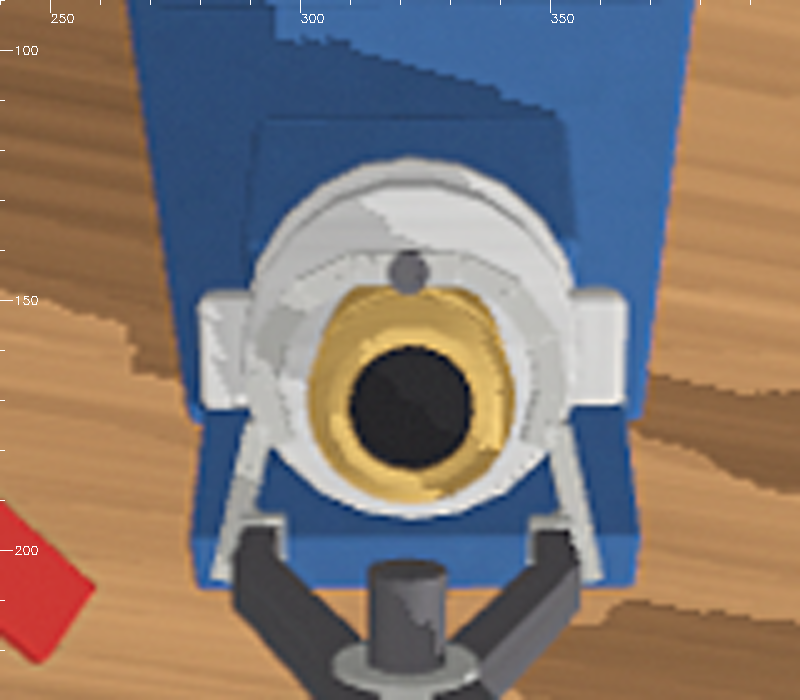

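send_rows(commands=[[0.76,-0.005,0,0.05,0,0,0],[0.76,0,0,0.05,0,0,0],[0.76,0,0,0.05,0,0,0],[0.76,0,0,0.05,0,0,0],[0.76,0,0,0,0,0,0]])

```text
time: 16.43
ee_pos: [0.5703, -0.0245, 0.2591]
eef_rot: [-3.141, 0.575, -2.926]
force: [-0.2, -0.1, -1.3]
width: 0.0297
```

```bash
python3 nk.py w20 0.090
```

```text
16.4333 [ 0.5703 -0.0245  0.2591] rot err [-0.1  -0.06 -0.12] 0.0297 [-0.2 -0.1 -1.3]
extr t [ 0.0745 -0.0015 -0.1675] rot [-12.09 -12.13  89.35]
1030 [ 0.005 -0.018  0.099] [0.04  0.016 0.149]
fixed axis xy,zend mm [ 21.54  -0.96 100.55] tilt deg [] cost 0.112
free axis xy,zend mm [ 21.14  -0.87 100.55] tilt deg [-1.25  0.38] cost 0.111
```

View pics/c_w20.png

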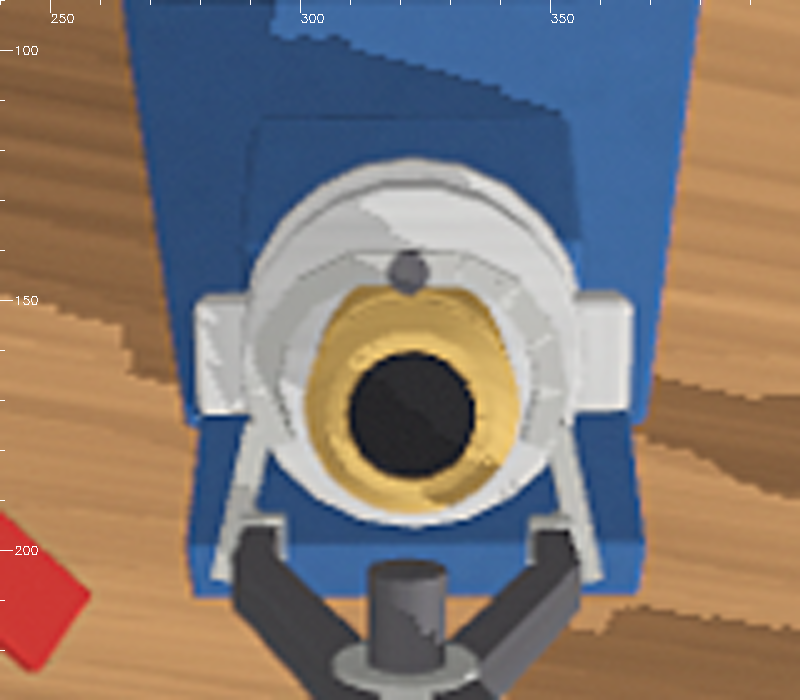

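send_rows(commands=[[0.76,0,0,0.045,0,0,0],[0.76,0,0,0.043,0,0,0],[0.76,0,0,0,0,0,0],[0.76,0,0,0,0,0,0]])

```text
time: 16.82
ee_pos: [0.5722, -0.0242, 0.2565]
eef_rot: [-3.141, 0.575, -2.926]
force: [0.5, 1.2, -1.1]
width: 0.0297
```

```bash
python3 nk.py w21 0.085; python3 - <<'E'
from h import *
snap("scene","sc21"); crop("sc21",300,190,370,260,9,"c23")
E
```

```text
16.8167 [ 0.5722 -0.0242  0.2565] rot err [-0.11 -0.04 -0.11] 0.0297 [ 0.5  1.2 -1.1]
extr t [ 0.0746 -0.0015 -0.1675] rot [-12.09 -12.13  89.36]
1065 [ 0.005 -0.018  0.095] [0.041 0.016 0.149]
fixed axis xy,zend mm [21.81 -0.86 97.4 ] tilt deg [] cost 0.115
free axis xy,zend mm [21.86 -0.98 97.35] tilt deg [ 0.21 -0.45] cost 0.114
```

View pics/c_w21.png

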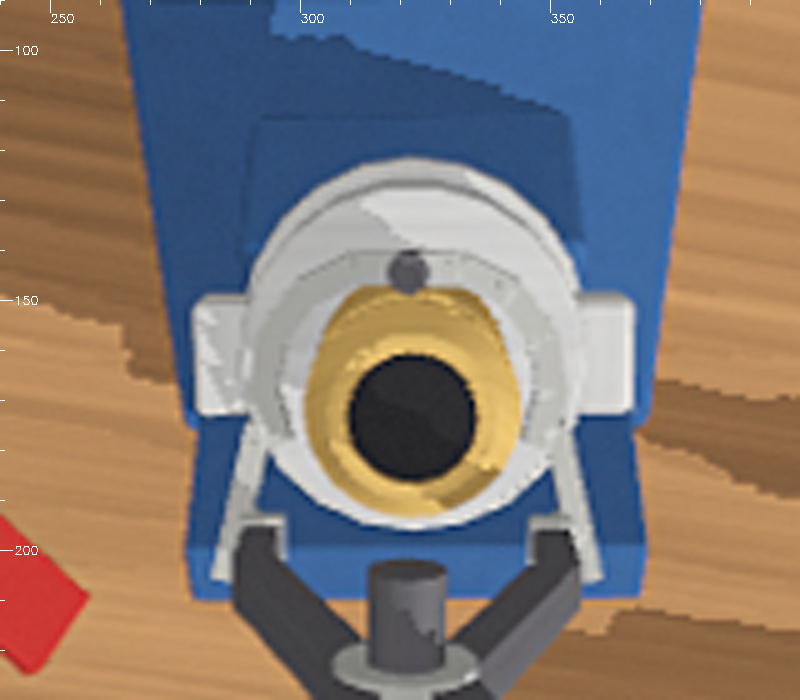

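View pics/c23.png

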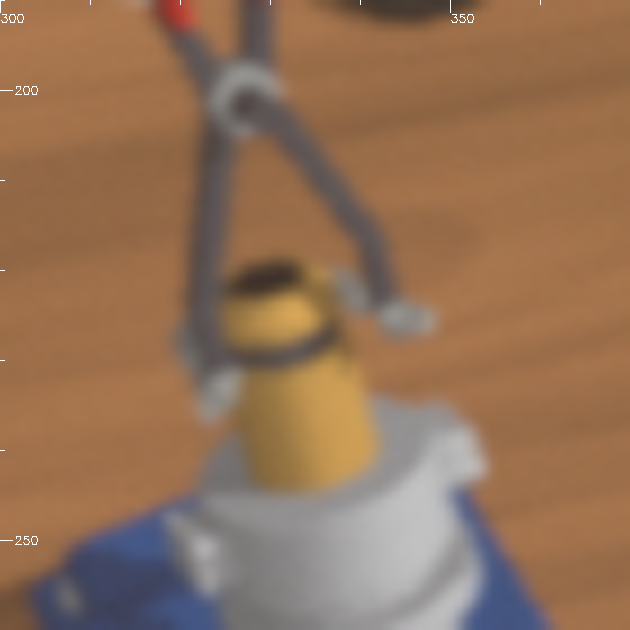

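send_rows(commands=[[0.76,-0.02,0,0.01,0,0,0],[0.76,-0.025,0,0,0,0,0],[0.76,-0.025,0,0,0,0,0],[0.76,-0.025,0,0,0,0,0],[0.76,0,0,0,0,0,0]])

```text
time: 17.33
ee_pos: [0.5758, -0.0235, 0.2586]
eef_rot: [-3.14, 0.576, -2.925]
force: [-0.1, -0.6, -0.2]
width: 0.0298
```

```bash
python3 nk.py w22 0.085
```

```text
17.3333 [ 0.5758 -0.0235  0.2586] rot err [-0.13 -0.01 -0.1 ] 0.0298 [-0.1 -0.6 -0.2]
extr t [ 0.0746 -0.0015 -0.1675] rot [-12.09 -12.13  89.36]
961 [ 0.009 -0.017  0.095] [0.046 0.016 0.15 ]
fixed axis xy,zend mm [26.05 -0.7  97.16] tilt deg [] cost 0.123
free axis xy,zend mm [26.19 -0.8  97.14] tilt deg [ 0.59 -0.32] cost 0.121
```

View pics/c_w22.png

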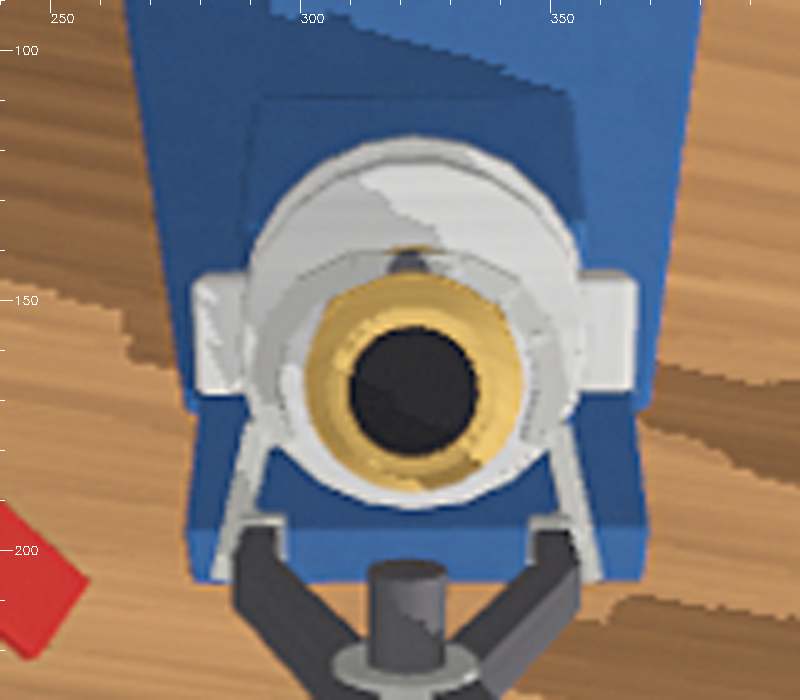

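send_rows(commands=[[0.68,0,0,0,0,0,0],[0.66,-0.009,0,0.002,0,0,0],[0.64,-0.009,0,0.002,0,0,0],[0.62,-0.009,0,0.002,0,0,0],[0.6,-0.009,0,0.002,0,0,0],[0.58,-0.009,0,0.002,0,0,0],[0.57,-0.009,0,0.002,0,0,0],[0.57,0,0,0,0,0,0]])

```text
time: 18.05
ee_pos: [0.5777, -0.023, 0.2592]
eef_rot: [-3.141, 0.575, -2.926]
force: [-0.2, 0.0, -1.5]
width: 0.0403
```

```bash
python3 nk.py w23 0.085
```

```text
18.05 [ 0.5777 -0.023   0.2592] rot err [-0.12 -0.03 -0.1 ] 0.0403 [-0.2  0.  -1.5]
extr t [ 0.0745 -0.0015 -0.1675] rot [-12.09 -12.13  89.36]
1025 [ 0.011 -0.018  0.094] [0.046 0.017 0.134]
fixed axis xy,zend mm [27.96 -0.78 96.57] tilt deg [] cost 0.105
free axis xy,zend mm [27.77 -0.92 96.53] tilt deg [-0.72 -0.57] cost 0.103
```

View pics/c_w23.png

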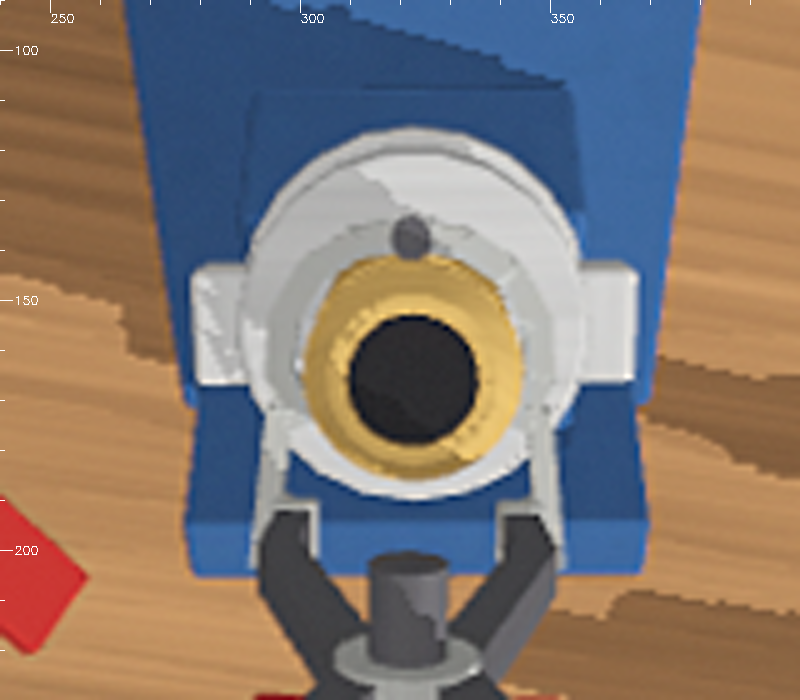

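```bash
cat > rp.py <<'E'
from plan import *
import sys
tag=sys.argv[1]; z=load(tag); q=np.load("pose_"+tag+".npz"); p,R=q["p"],q["R"]; Re=R.T@z["T"][:3,:3]; te=R.T@(z["T"][:3,3]-p)
for a in sys.argv[2:]:
    u,v=map(float,a.split(",")); ui,vi=int(round(u)),int(round(v))
    d=np.median(z["d"][vi-1:vi+2,ui-1:ui+2]); c=np.array([(u-z["cx"])/z["fx"],(v-z["cy"])/z["fy"],1])*d; print(a,((Re@c+te)*1e3).round(1))
E
echo w22; python3 rp.py w22 289,165 292,155 353,165 350,155 288,185 355,185 284,200 358,200 300,148 340,148
echo w23; python3 rp.py w23 322,137.5 311,138 332,139 291,157 350,157 294,180 350,182 292,198 351,198; python3 - <<'E'
from h import *
crop("w23",280,125,365,210,8,"c24")
E
```

```text
w22
289,165 [ 26.4 -27.6 109. ]
292,155 [ 34.7 -24.9 108.3]
353,165 [ 19.3  28.6 150.6]
350,155 [ 34.7  22.1 109. ]
288,185 [ 10.  -28.7 107.6]
355,185 [  9.7  26.8 109.1]
284,200 [ -2.9 -32.3 107.7]
358,200 [ -2.8  29.5 107.6]
300,148 [ 40.3 -18.3 108.6]
340,148 [ 40.4  13.8 108.4]
w23
322,137.5 [ 48.6  -0.7 109.6]
311,138 [ 48.2  -9.5 110.1]
332,139 [ 47.4   7.3 109.8]
291,157 [ 26.6 -29.6 151.6]
350,157 [ 32.9  22.1 109.9]
294,180 [ 14.1 -23.7 108.3]
350,182 [ 12.3  22.5 108.7]
292,198 [  5.  -23.7  85.4]
351,198 [ -1.2  23.6 107.9]
```

View pics/c24.png

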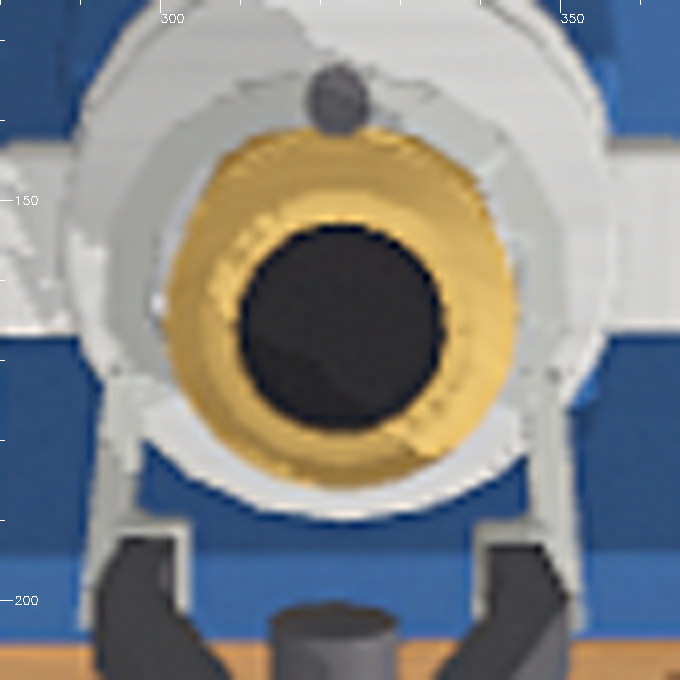

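send_rows(commands=[[0.57,0,0,-0.022,0,0,0],[0.57,-0.035,0,0,0,0,0],[0.57,-0.035,0,0,0,0,0],[0.57,-0.03,0,0,0,0,0],[0.57,0,0,0,0,0,0]])

```text
time: 18.52
ee_pos: [0.5807, -0.0224, 0.2623]
eef_rot: [-3.141, 0.576, -2.925]
force: [-0.9, 1.1, -1.1]
width: 0.0407
```

```bash
python3 nk.py w24 0.085;python3 - <<'E'
from h import *
crop("w24",280,125,365,210,8,"c25")
E
```

```text
18.5167 [ 0.5807 -0.0224  0.2623] rot err [-0.12 -0.02 -0.1 ] 0.0407 [-0.9  1.1 -1.1]
extr t [ 0.0746 -0.0015 -0.1675] rot [-12.09 -12.13  89.36]
952 [ 0.016 -0.017  0.096] [0.05  0.016 0.11 ]
fixed axis xy,zend mm [32.19 -0.74 97.5 ] tilt deg [] cost 0.103
free axis xy,zend mm [32.24 -0.91 97.5 ] tilt deg [ 0.22 -0.72] cost 0.101
```

View pics/c25.png

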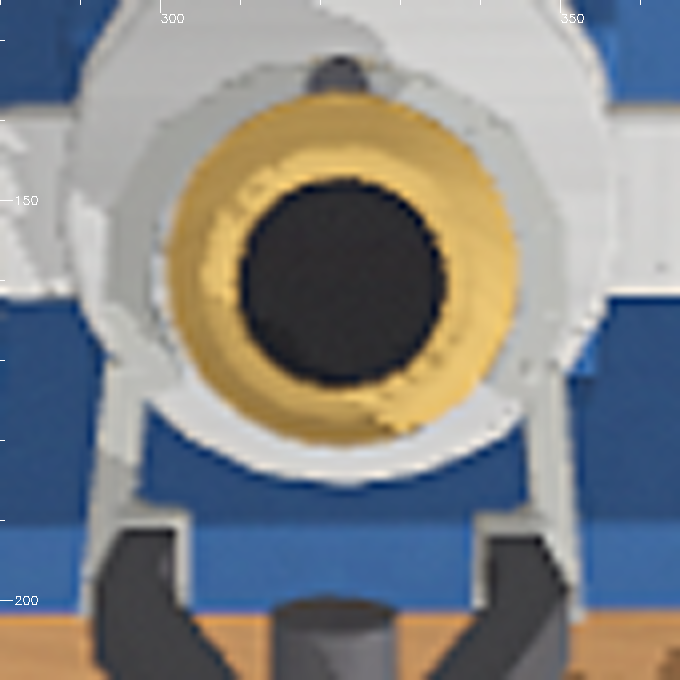

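send_rows(commands=[[0.55,-0.012,0,0.002,0,0,0],[0.53,-0.012,0,0.002,0,0,0],[0.51,-0.012,0,0.002,0,0,0],[0.5,-0.012,0,0.002,0,0,0],[0.49,-0.012,0,0.002,0,0,0],[0.49,0,0,0,0,0,0]])

```text
time: 19.07
ee_pos: [0.5826, -0.0219, 0.263]
eef_rot: [-3.141, 0.575, -2.926]
force: [-1.1, -1.1, -1.6]
width: 0.0478
```

```bash
python3 nk.py w25 0.085;python3 - <<'E'
from h import *
crop("w25",280,115,365,210,8,"c26")
E
```

```text
19.0667 [ 0.5826 -0.0219  0.263 ] rot err [-0.11 -0.03 -0.11] 0.0478 [-1.1 -1.1 -1.6]
extr t [ 0.0745 -0.0015 -0.1675] rot [-12.09 -12.13  89.36]
976 [ 0.018 -0.017  0.095] [0.052 0.016 0.111]
fixed axis xy,zend mm [34.3  -0.82 97.  ] tilt deg [] cost 0.106
free axis xy,zend mm [34.29 -0.81 97.  ] tilt deg [-0.04  0.05] cost 0.106
```

View pics/c26.png

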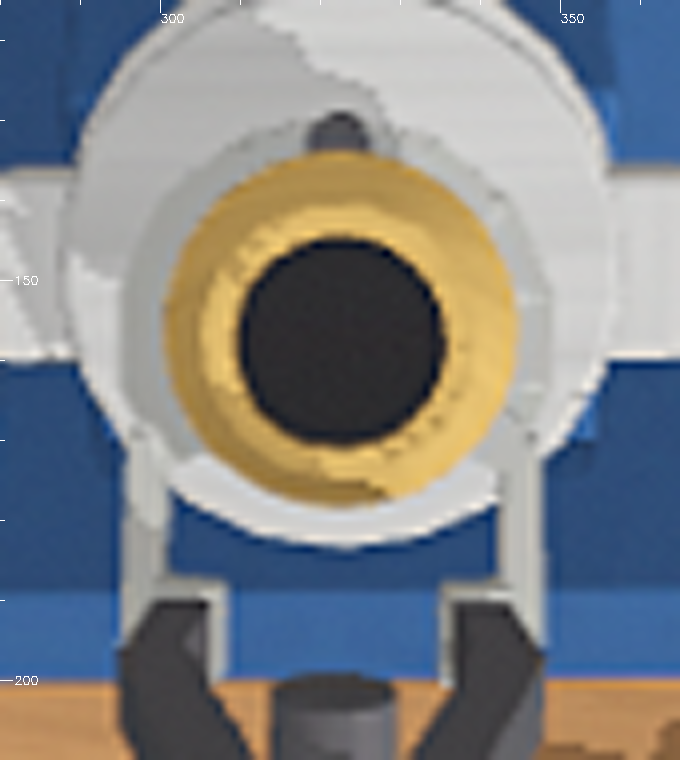

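send_rows(commands=[[0.475,-0.012,0,0.001,0,0,0],[0.46,-0.012,0,0.001,0,0,0],[0.45,-0.01,0,0.001,0,0,0],[0.44,-0.01,0,0.001,0,0,0],[0.43,0,0,0,0,0,0],[0.43,0,0,0,0,0,0]])

```text
time: 19.62
ee_pos: [0.5842, -0.0217, 0.2639]
eef_rot: [-3.141, 0.576, -2.926]
force: [-0.1, 0.0, -0.7]
width: 0.0532
```

```bash
python3 nk.py w26 0.085;python3 - <<'E'
from h import *
crop("w26",280,115,365,210,8,"c27")
E
```

```text
19.6167 [ 0.5842 -0.0217  0.2639] rot err [-0.13 -0.02 -0.1 ] 0.0532 [-0.1  0.  -0.7]
extr t [ 0.0745 -0.0015 -0.1675] rot [-12.09 -12.13  89.36]
991 [ 0.005 -0.02   0.035] [0.054 0.017 0.11 ]
fixed axis xy,zend mm [36.14 -0.7  96.94] tilt deg [] cost 0.11
free axis xy,zend mm [36.2  -0.64 96.95] tilt deg [0.25 0.21] cost 0.11
```

View pics/c27.png

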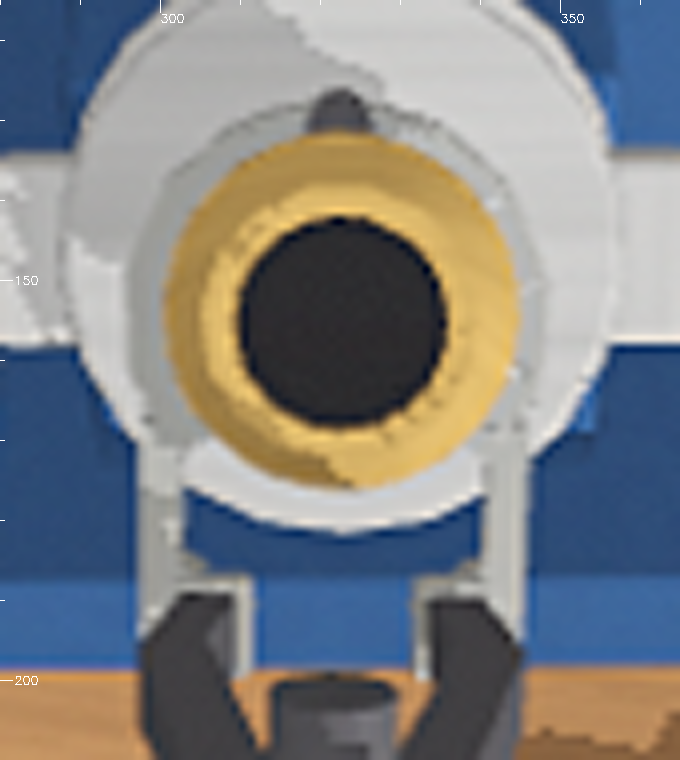

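send_rows(commands=[[0.41,0,0,0,0,0,0],[0.39,0,0,0,0,0,0],[0.37,0,0,0,0,0,0],[0.355,0,0,0,0,0,0],[0.355,0,0,0,0,0,0]])

```text
time: 20.08
ee_pos: [0.5841, -0.0217, 0.2639]
eef_rot: [-3.141, 0.575, -2.926]
force: [1.0, -0.1, -0.7]
width: 0.0602
```

```bash
python3 nk.py w27 0.085;python3 - <<'E'
from h import *
crop("w27",280,115,365,210,8,"c28")
E
```

```text
20.0833 [ 0.5841 -0.0217  0.2639] rot err [-0.12 -0.03 -0.11] 0.0602 [ 1.  -0.1 -0.7]
extr t [ 0.0745 -0.0014 -0.1675] rot [-12.09 -12.12  89.36]
1008 [ 0.005 -0.017  0.081] [0.054 0.017 0.122]
fixed axis xy,zend mm [36.05 -0.81 96.89] tilt deg [] cost 0.113
free axis xy,zend mm [36.11 -0.98 96.88] tilt deg [ 0.28 -0.69] cost 0.111
```

View pics/c28.png

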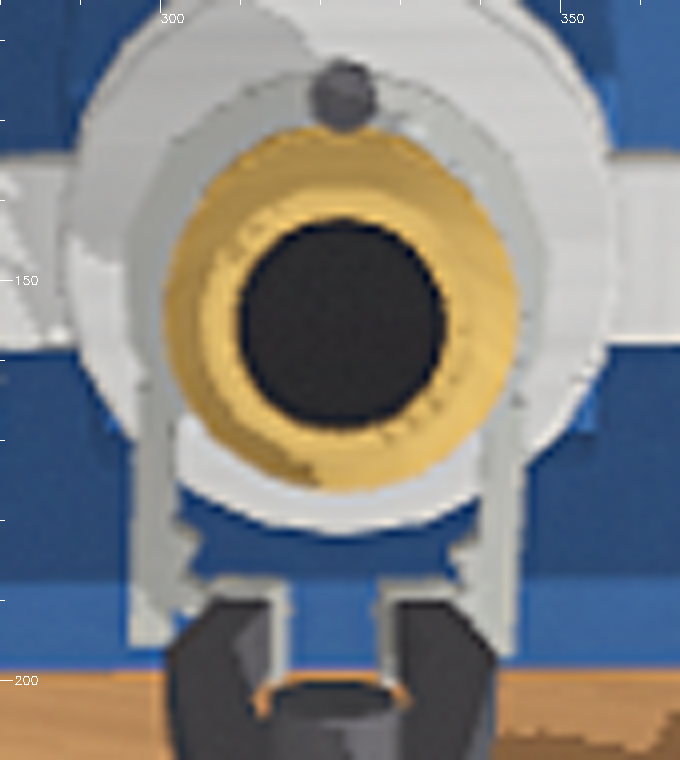

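```bash
python3 rp.py w27 322.5,127 312,128.5 332,128.5 298,145 345,145 299,165 342,165 299,180 341,180 298,193 343,194; python3 - <<'E'
from h import *
snap("scene","sc27"); crop("sc27",290,180,390,260,8,"c29")
snap("side","s27"); crop("s27",310,130,410,220,7,"c30")
E
```

```text
322.5,127 [ 56.9  -0.2 109.6]
312,128.5 [ 55.7  -8.6 110. ]
332,128.5 [ 55.7   7.3 110.1]
298,145 [ 42.5 -20.  110.5]
345,145 [ 42.6  17.9 110.1]
299,165 [ 26.3 -19.4 109.8]
342,165 [ 26.4  15.8 109.3]
299,180 [ 13.8 -19.6 109.5]
341,180 [ 14.   15.1 109. ]
298,193 [  2.6 -20.6 109.7]
343,194 [  1.7  17.1 110.1]
```

View pics/c29.png

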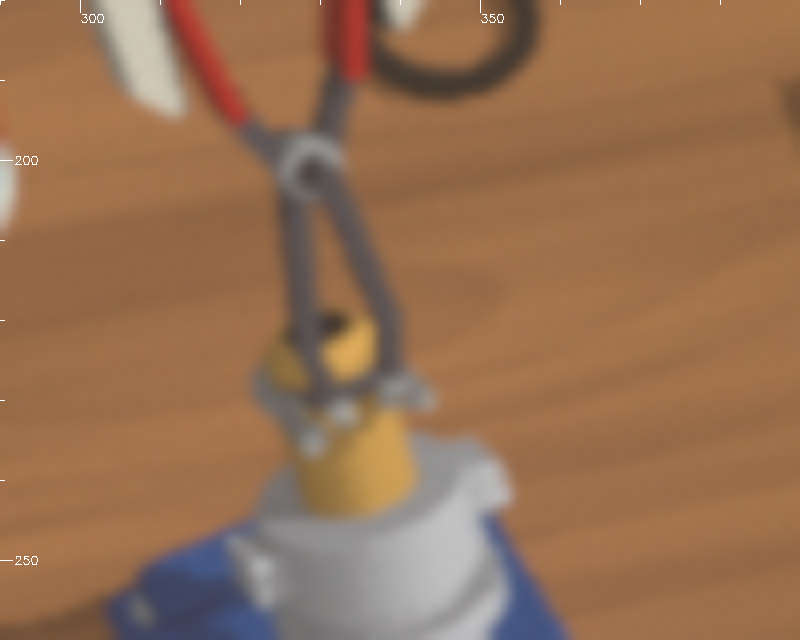

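View pics/c30.png

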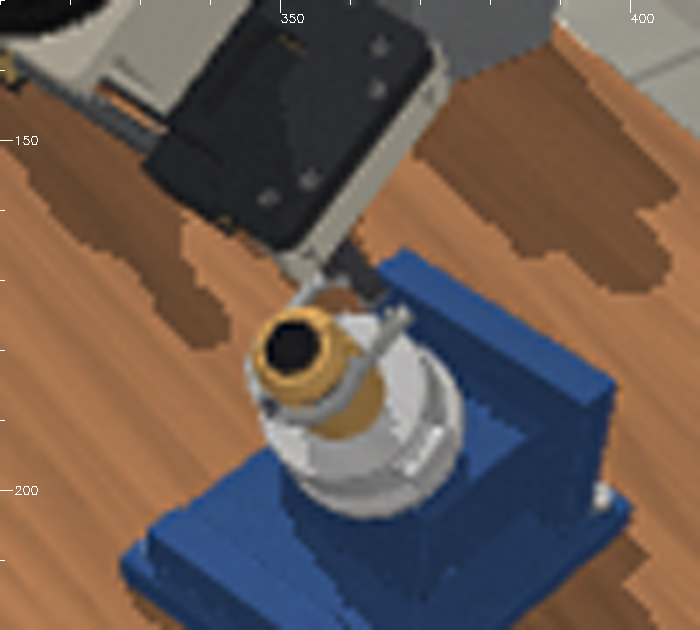

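send_rows(commands=[[0.335,0,0,0,0,0,0],[0.335,0,0,-0.05,0,0,0],[0.335,0,0,-0.1,0,0,0],[0.335,0,0,-0.2,0,0,0],[0.335,0,0,-0.3,0,0,0],[0.335,0,0,-0.3,0,0,0],[0.335,0,0,-0.2,0,0,0],[0.335,0,0,-0.1,0,0,0]])

```text
time: 20.9
ee_pos: [0.5574, -0.0278, 0.3077]
eef_rot: [-3.139, 0.577, -2.925]
force: [0.2, 0.9, -0.3]
width: 0.0622
```

```bash
python3 nk.py w28 0.110;python3 - <<'E'
from h import *
crop("w28",250,105,390,270,4.6,"c31")
E
```

```text
20.9 [ 0.5574 -0.0278  0.3077] rot err [-0.21  0.08 -0.07] 0.0622 [ 0.2  0.9 -0.3]
extr t [ 0.0745 -0.0015 -0.1675] rot [-12.09 -12.13  89.35]
746 [-0.001 -0.017  0.079] [0.055 0.018 0.174]
fixed axis xy,zend mm [ 37.23  -0.23 148.49] tilt deg [] cost 0.129
free axis xy,zend mm [ 3.7370e+01 -7.0000e-02  1.4849e+02] tilt deg [0.51 0.64] cost 0.13
```

View pics/c31.png

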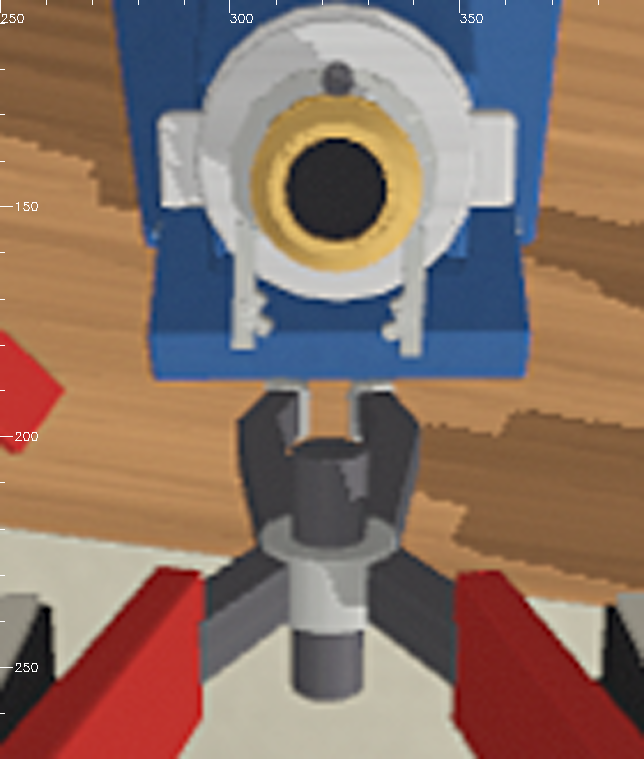

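```bash
python3 - <<'E'
from plan import *
p,R,s=cur(); a=2.950
Rd=np.c_[[np.cos(a),np.sin(a),0],[np.sin(a),-np.cos(a),0],[0,0,-1]]
print("rot",np.degrees(Ro.from_matrix(R.T@Rd).as_rotvec()).round(2), s["q"].round(2))
T=np.array([.4769,-.2401,.2573+.02]); print("then in tool units",(Rd.T@(T-p)/.04).round(3))
E
```

```text
rot [ 6.58 32.66 22.69] [-0.5  -0.11  1.86  0.44  0.97 -2.46]
then in tool units [ 0.967 -5.593  0.762]
```

send_rows(commands=[[0.33,0,0,-0.05,0.3,1.3,0.9],[0.33,0,0,-0.05,0.5,2.4,1.7],[0.33,0,0,0,0.6,2.9,2.0],[0.33,0,0,0,0.6,2.9,2.0],[0.33,0,0,0,0.6,3.0,2.1],[0.33,0,0,0,0.6,3.1,2.1],[0.33,0,0,0,0.6,3.1,2.1],[0.33,0,0,0,0.6,3.0,2.1],[0.33,0,0,0,0.6,3.0,2.1],[0.33,0,0,0,0.6,2.9,2.0],[0.33,0,0,0,0.6,2.9,2.0],[0.33,0,0,0,0.4,2.2,1.6]])

```text
time: 21.95
ee_pos: [0.5559, -0.0276, 0.3087]
eef_rot: [3.141, -0.006, 2.948]
force: [-0.4, -0.8, -1.3]
width: 0.0626
```

send_rows(commands=[[0.33,0.04,-0.2,0,0,0,0],[0.33,0.07,-0.4,0,0,0,0],[0.33,0.1,-0.6,0.1,0,0,0],[0.33,0.1,-0.6,0.1,0,0,0],[0.33,0.1,-0.6,0.1,0,0,0],[0.33,0.1,-0.6,0.1,0,0,0],[0.33,0.1,-0.6,0.1,0,0,0],[0.33,0.1,-0.6,0.1,0,0,0],[0.33,0.1,-0.6,0.1,0,0,0],[0.33,0.09,-0.5,0.05,0,0,0],[0.33,0.06,-0.3,0,0,0,0],[0.33,0,0,0,0,0,0]])

```text
time: 22.95
ee_pos: [0.4737, -0.2426, 0.2789]
eef_rot: [-3.141, -0.003, 2.947]
force: [0.7, 1.4, -1.0]
width: 0.0627
```

```bash
python3 - <<'E'
from plan import *
p,R,s=cur(); a=2.950
Rd=np.c_[[np.cos(a),np.sin(a),0],[np.sin(a),-np.cos(a),0],[0,0,-1]]
print(s["time"],p,"rot",np.degrees(Ro.from_matrix(R.T@Rd).as_rotvec()).round(2), s["q"].round(2),s["width"],s["force"])
T=np.array([.4769,-.2401,.2573]); print("then in tool units",(R.T@(T-p)/.04).round(3))
snap("wrist","w29"); crop("w29",220,120,420,300,4,"c32")
snap("side","s29"); crop("s29",310,140,420,340,3,"c33")
E
```

```text
22.95 [ 0.47374573 -0.24260542  0.27891427] rot [-0.01 -0.17 -0.17] [-0.68  0.19  1.47 -0.    1.48 -2.06] 0.06266136997913974 [ 0.70219563  1.35557545 -0.95183895]
then in tool units [-0.067  0.077  0.54 ]
```

View pics/c32.png

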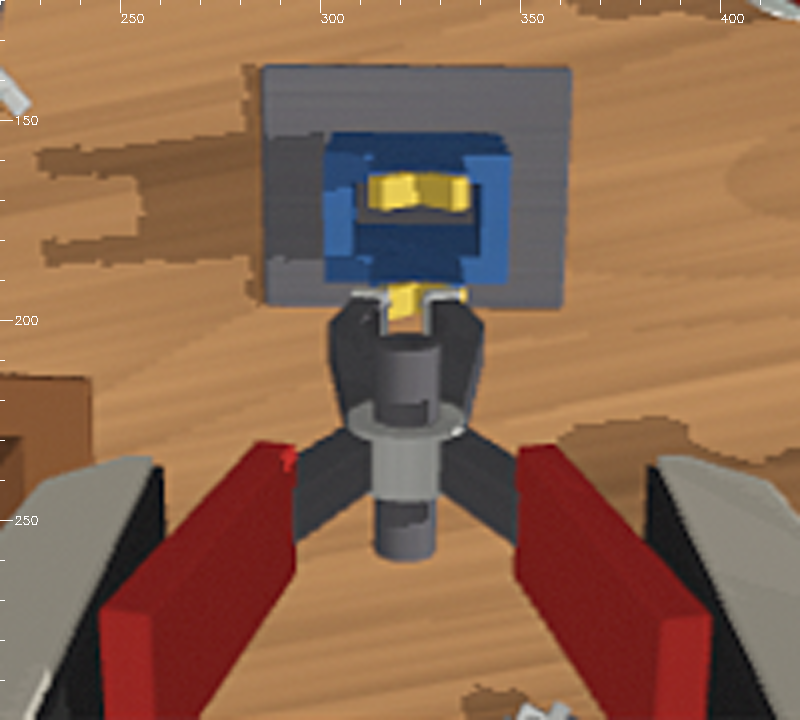

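View pics/c33.png

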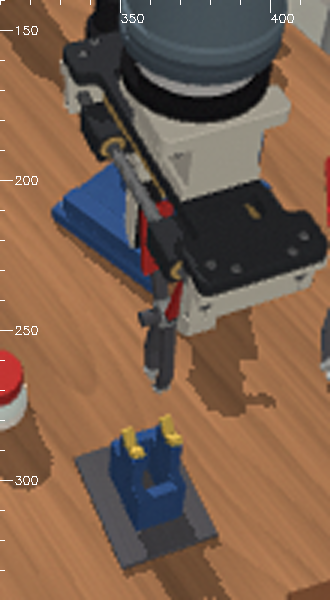

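send_rows(commands=[[0.33,-0.1,0.077,0,0,0,0],[0.33,0,0,0.3,0,0,0],[0.33,0,0,0.4,0,0,0],[0.33,0,0,0.4,0,0,0],[0.33,0,0,0.25,0,0,0],[0.33,0,0,0,0,0,0]])

```text
time: 23.55
ee_pos: [0.4789, -0.236, 0.223]
eef_rot: [3.139, -0.007, 2.951]
force: [-0.6, 1.5, -0.7]
width: 0.0627
```

```bash
python3 - <<'E'
from plan import *
p,R,s=cur(); a=2.950
print(s["time"],p.round(4),s["eef_rot"].round(3),s["width"],s["force"].round(1))
T=np.array([.4769,-.2401,.1245]); print("then in tool units",(R.T@(T-p)/.04).round(3))
snap("wrist","w30"); crop("w30",220,120,420,300,4,"c34"); z=load("w30")
def rel(q): return ((R.T@(q-p))*1e3).round(1)
print([rel(dep(z,321,v)) for v in range(203,214,2)],[dep(z,321,v)[2].round(4) for v in (212,255)])
z4=load("w4");print([dep(z4,321,v)[2]-.2573 for v in (214,256)],[dep(z,321,v)[2]-p[2] for v in (212,255)])
E
```

```text
23.55 [ 0.4789 -0.236   0.223 ] [ 3.139 -0.007  2.951] 0.06268502410168272 [-0.6  1.5 -0.7]
then in tool units [ 0.013 -0.116  2.462]
[array([16.1, -1.9, 33.5]), array([16. , -1.9, 29.6]), array([16.1, -1.9, 25.2]), array([15.2, -1.9, 24.1]), array([14.3, -1.9, 23.3]), array([12.7, -1.9, 24.2])] [np.float64(0.1983), np.float64(0.1972)]
[np.float64(-0.024645977234306032), np.float64(-0.025149903902047493)] [np.float64(-0.024711991554788815), np.float64(-0.025814293210889155)]
```

View pics/c34.png

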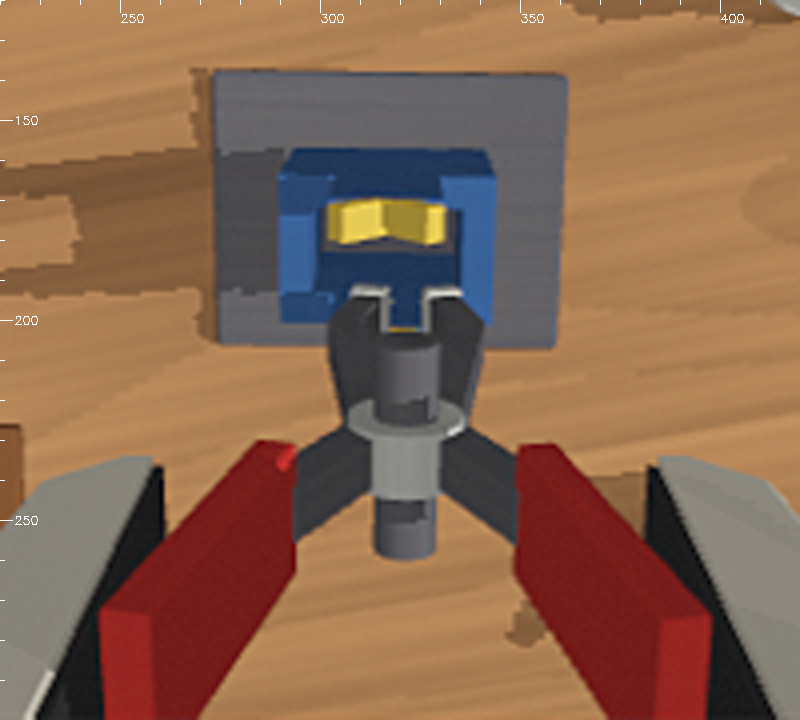

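send_rows(commands=[[0.33,-0.02,-0.118,0,0,0,0],[0.33,0,0,0,0,0,0],[0.33,0,0,0,0,0,0]])

```text
time: 23.85
ee_pos: [0.4797, -0.2435, 0.2262]
eef_rot: [-3.141, -0.001, 2.95]
force: [-0.1, 0.3, -1.6]
width: 0.063
```

```bash
cat > st.py <<'E'
from plan import *
import sys
p,R,s=cur(); tag=sys.argv[1]
print(s["time"],p.round(4),s["eef_rot"].round(3),s["width"].round(4),s["force"].round(1))
T=np.array([.4769,-.2401,.1245]); print("then in tool units",(R.T@(T-p)/.04).round(3))
snap("wrist",tag); crop(tag,220,120,420,300,4,"c_"+tag)
E
python3 st.py w31
```

```text
Traceback (most recent call last):
  File "st.py", line 4, in <module>
    print(s["time"],p.round(4),s["eef_rot"].round(3),s["width"].round(4),s["force"].round(1))
                                                     ^^^^^^^^^^^^^^^^
AttributeError: 'float' object has no attribute 'round'
```

send_rows(commands=[[0.33,0,0,0,0,0,0],[0.33,0,0,0,0,0,0],[0.33,0,0,0,0,0,0]])

```text
time: 24.1
ee_pos: [0.4792, -0.243, 0.2255]
eef_rot: [3.141, -0.003, 2.95]
force: [-0.3, -0.6, -0.5]
width: 0.0629
```

```bash
sed -i 's/s\["width"\].round(4)/s["width"]/' st.py; python3 st.py w31
```

```text
24.1 [ 0.4792 -0.243   0.2255] [ 3.141e+00 -3.000e-03  2.950e+00] 0.06293065780821089 [-0.3 -0.6 -0.5]
then in tool units [0.064 0.059 2.524]
```

View pics/c_w31.png

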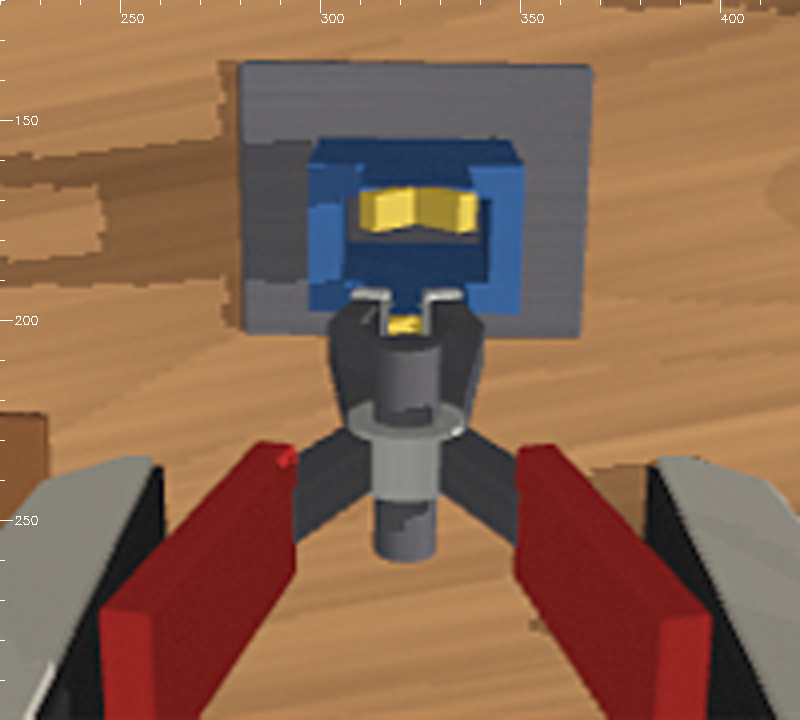

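send_rows(commands=[[0.33,0.03,0.06,0,0,0,0],[0.33,0,0,0.1,0,0,0],[0.33,0,0,0,0,0,0],[0.33,0,0,0,0,0,0],[0.33,0,0,0,0,0,0]])

```text
time: 24.57
ee_pos: [0.4784, -0.2402, 0.221]
eef_rot: [3.141, -0.003, 2.95]
force: [0.5, 0.9, -0.9]
width: 0.0625
```

```bash
python3 st.py w32
```

```text
24.5667 [ 0.4784 -0.2402  0.221 ] [ 3.141e+00 -3.000e-03  2.950e+00] 0.06245923512405901 [ 0.5  0.9 -0.9]
then in tool units [ 0.028 -0.006  2.414]
```

View pics/c_w32.png

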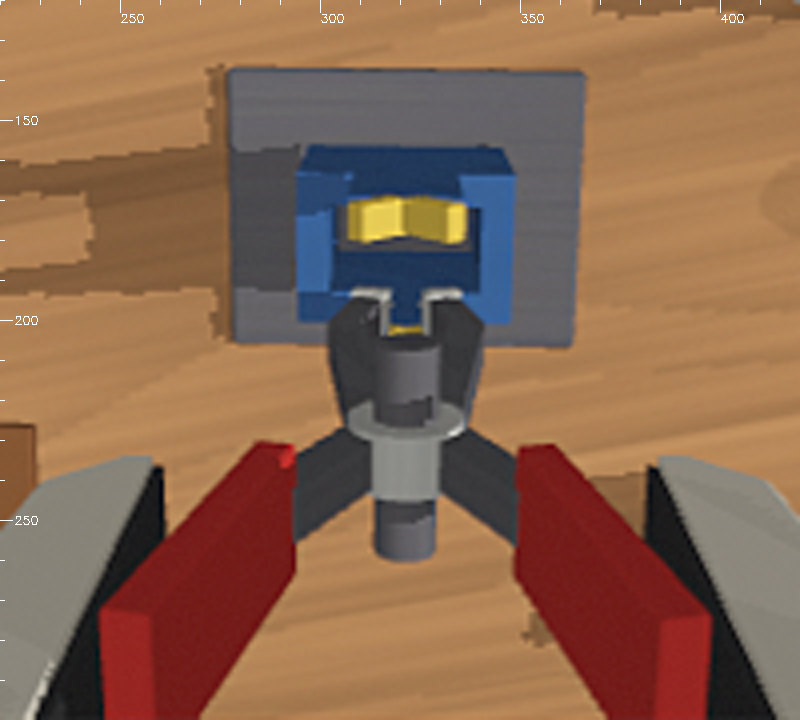

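send_rows(commands=[[0.33,0,0,0.2,0,0,0],[0.33,0,0,0.3,0,0,0],[0.33,0,0,0.3,0,0,0],[0.33,0,0,0.3,0,0,0],[0.33,0,0,0.3,0,0,0],[0.33,0,0,0.3,0,0,0],[0.33,0,0,0.3,0,0,0],[0.33,0,0,0.2,0,0,0],[0.33,0,0,0,0,0,0],[0.33,0,0,0,0,0,0],[0.33,0,0,0,0,0,0]])

```text
time: 25.53
ee_pos: [0.4785, -0.2405, 0.1337]
eef_rot: [3.142, -0.002, 2.95]
force: [0.4, 0.5, -0.7]
width: 0.0627
```

```bash
python3 st.py w33
```

```text
25.5333 [ 0.4785 -0.2405  0.1337] [ 3.142e+00 -2.000e-03  2.950e+00] 0.06271150945901206 [ 0.4  0.5 -0.7]
then in tool units [0.041 0.001 0.23 ]
```

View pics/c_w33.png

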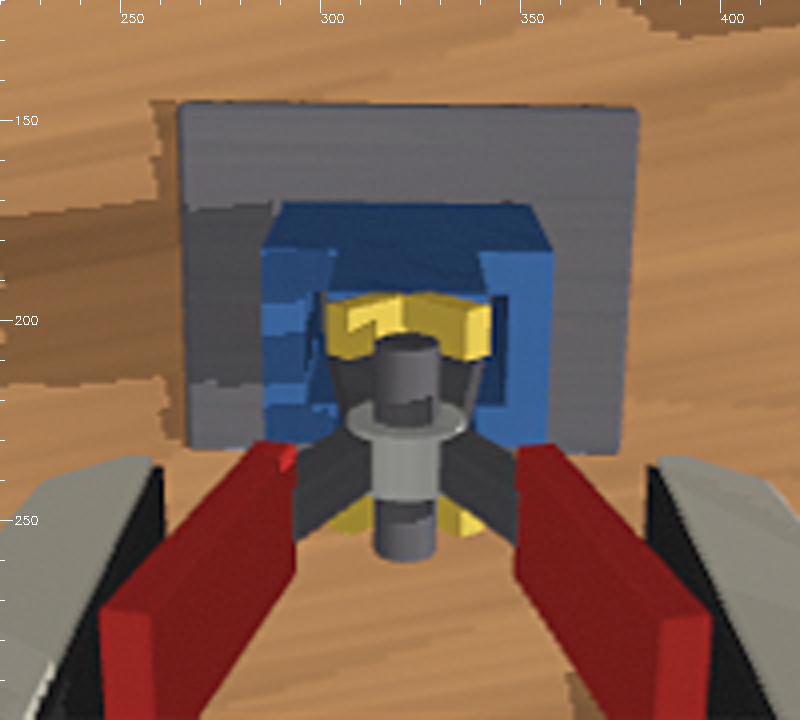

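send_rows(commands=[[0.33,0.01,0,0.06,0,0,0],[0.33,0,0,0.06,0,0,0],[0.33,0,0,0.05,0,0,0],[0.33,0,0,0.04,0,0,0],[0.33,0,0,0,0,0,0],[0.33,0,0,0,0,0,0],[0.33,0,0,0,0,0,0]])

```text
time: 26.17
ee_pos: [0.4778, -0.2402, 0.125]
eef_rot: [3.141, -0.003, 2.95]
force: [-1.0, 0.4, 2.2]
width: 0.0631
```

```bash
python3 st.py w34
```

```text
26.1667 [ 0.4778 -0.2402  0.125 ] [ 3.141e+00 -3.000e-03  2.950e+00] 0.06314521037329138 [-1.   0.4  2.2]
then in tool units [ 0.023 -0.003  0.012]
```

View pics/c_w34.png

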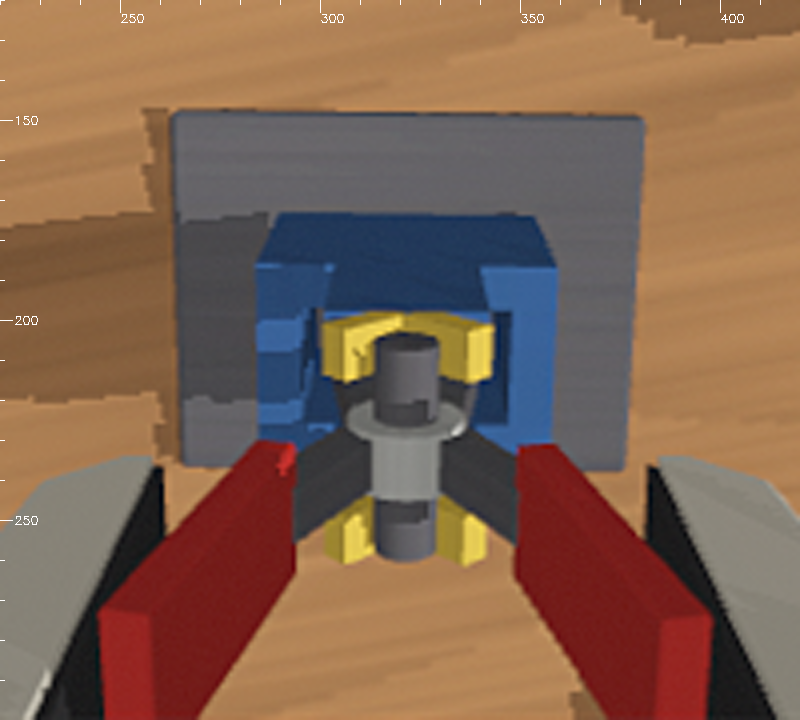

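send_rows(commands=[[0.31,0,0,0.01,0,0,0],[0.29,0,0,0,0,0,0],[0.27,0,0,0,0,0,0],[0.2,0,0,0,0,0,0],[0.1,0,0,0,0,0,0],[0,0,0,0,0,0,0],[0,0,0,0,0,0,0]])

```text
time: 26.8
ee_pos: [0.4777, -0.24, 0.1243]
eef_rot: [3.141, -0.003, 2.95]
force: [1.2, 0.2, -0.4]
width: 0.0897
```

```bash
python3 st.py w35
```

```text
26.8 [ 0.4777 -0.24    0.1243] [ 3.141e+00 -3.000e-03  2.950e+00] 0.08965961040163507 [ 1.2  0.2 -0.4]
then in tool units [ 0.02  -0.005 -0.006]
```

View pics/c_w35.png

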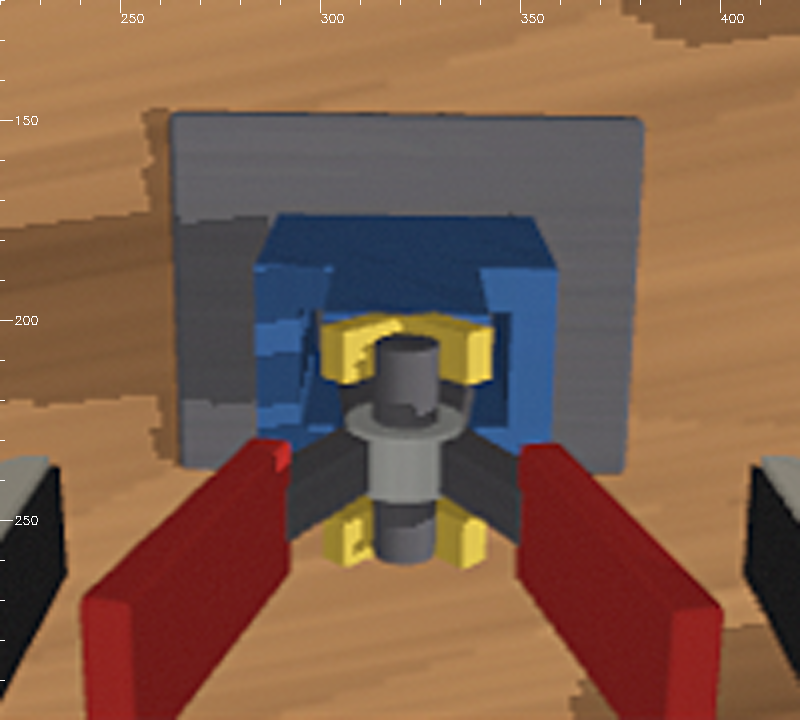

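send_rows(commands=[[0,0,0,-0.2,0,0,0],[0,0,0,-0.4,0,0,0],[0,0,0,-0.7,0,0,0],[0,0,0,-0.8,0,0,0],[0,0,0,-0.8,0,0,0],[0,0,0,-0.8,0,0,0],[0,0,0,-0.6,0,0,0],[0,0,0,-0.4,0,0,0],[0,0,0,0,0,0,0],[0,0,0,0,0,0,0]])

```text
time: 27.68
ee_pos: [0.4785, -0.2404, 0.3132]
eef_rot: [-3.141, -0.001, 2.95]
force: [-0.5, -0.0, 0.5]
width: 0.0931
```

```bash
python3 st.py w36; python3 - <<'E'
from h import *
snap("side","s36"); crop("s36",310,150,420,340,3.1,"c36"); snap("scene","sc36"); crop("sc36",180,170,400,310,3.6,"c37")
E
```

```text
27.6833 [ 0.4785 -0.2404  0.3132] [-3.141e+00 -1.000e-03  2.950e+00] 0.09307809053584554 [-0.5 -0.   0.5]
then in tool units [3.600e-02 3.000e-03 4.718e+00]
```

View pics/c_w36.png

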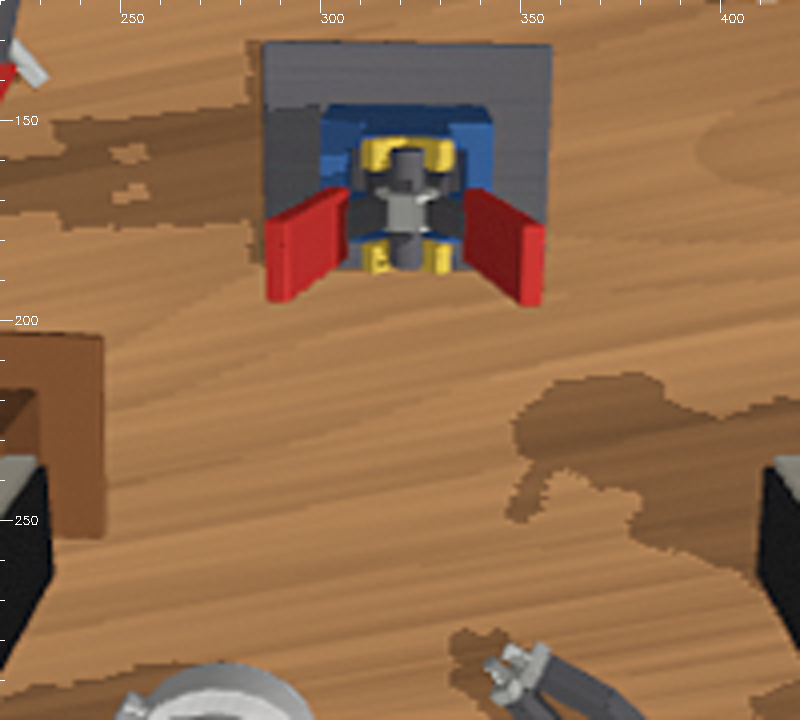

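View pics/c36.png

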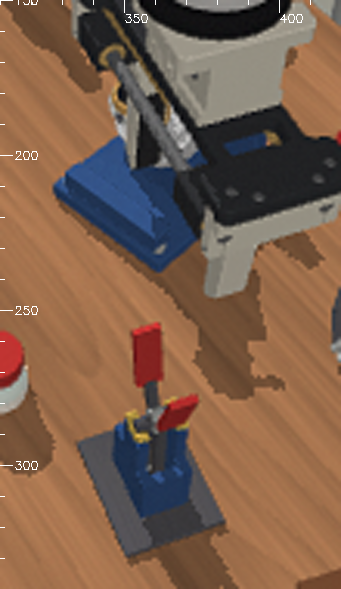

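View pics/c37.png

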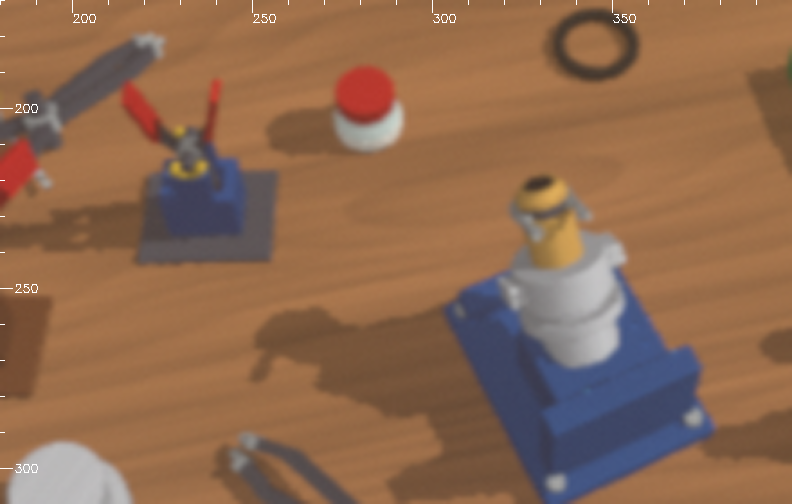

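send_rows(commands=[[0,0,0.3,0,0,0,0],[0,0,0.6,0,0,0,0],[0,0,0.7,0,0,0,0],[0,0,0.7,0,0,0,0],[0,0,0.7,0,0,0,0],[0,0,0.7,0,0,0,0],[0,0,0.7,0,0,0,0],[0,0,0.6,0,0,0,0],[0,0,0.4,0,0,0,0],[0,0,0,0,0,0,0],[0,0,0,0,0,0,0],[0,0,0,0,0,0,0]])

```text
time: 28.83
ee_pos: [0.5191, -0.0283, 0.3118]
eef_rot: [3.141, -0.004, 2.95]
force: [0.3, 0.3, -0.2]
width: 0.0927
```

```bash
python3 st.py w37; python3 - <<'E'
from h import *
crop("w37",270,120,370,220,7,"c38")
E
```

```text
28.8333 [ 0.5191 -0.0283  0.3118] [ 3.141 -0.004  2.95 ] 0.09272107405459719 [ 0.3  0.3 -0.2]
then in tool units [ 0.008 -5.399  4.683]
```

View pics/w37.png

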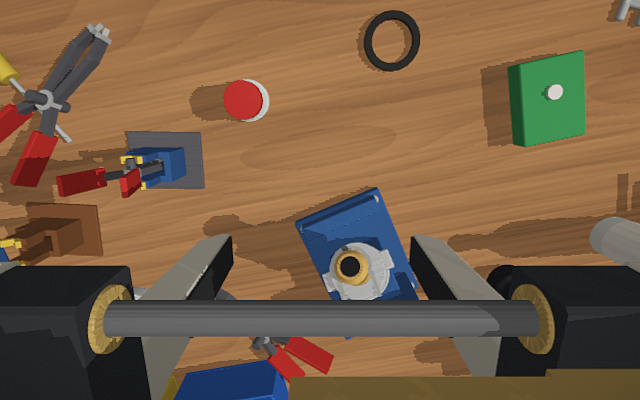

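View pics/c38.png

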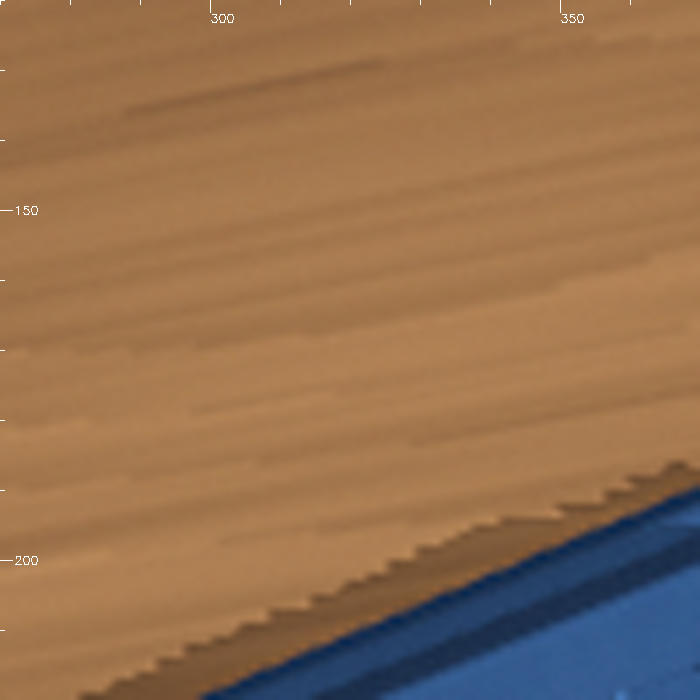

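send_rows(commands=[[0,-0.3,0.1,0,0,0,0],[0,-0.5,0.1,0,0,0,0],[0,-0.5,0.1,0,0,0,0],[0,-0.4,0,0,0,0,0],[0,-0.2,0,0,0,0,0],[0,0,0,0,0,0,0],[0,0,0,0,0,0,0],[0,0,0,0,0,0,0]])

```text
time: 29.55
ee_pos: [0.5956, -0.0313, 0.3122]
eef_rot: [3.141, -0.004, 2.949]
force: [0.5, 0.7, -0.2]
width: 0.0927
```

```bash
python3 st.py w38; python3 - <<'E'
from h import *
crop("w38",280,140,400,260,6,"c39")
E
```

```text
29.55 [ 0.5956 -0.0313  0.3122] [ 3.141 -0.004  2.949] 0.0927257328239347 [ 0.5  0.7 -0.2]
then in tool units [ 1.895 -5.693  4.698]
```

View pics/c39.png

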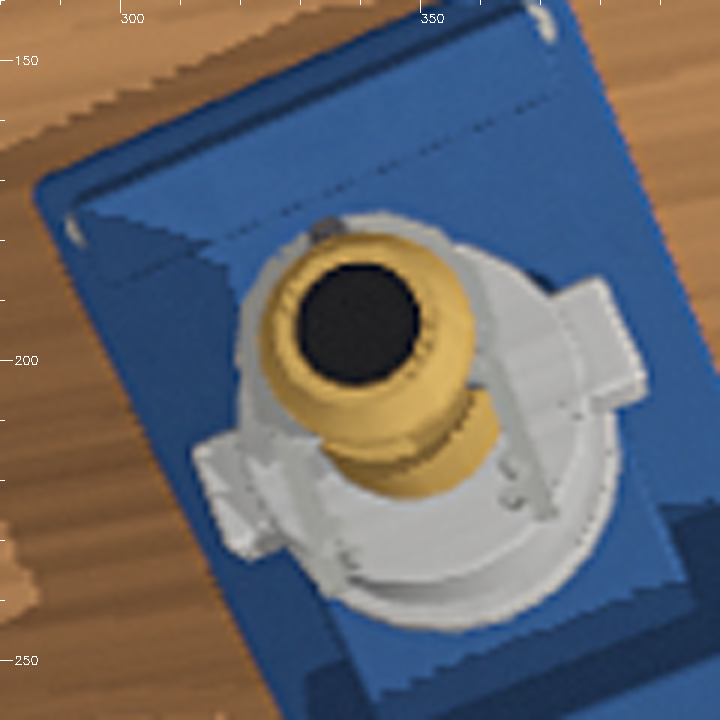

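```bash
python3 - <<'E'
from plan import *
from neck import fit,solve
uu,vv,P=fit("w38",(345,200),r=40)
P=P[(P[:,2]>.12)&(P[:,2]<.18)]
r=solve(P,[.614,-.0145,np.radians(192.5)]);print(len(P),r.x[:2],np.degrees(r.x[2]),r.cost/len(P))
c=np.array([r.x[0],r.x[1],.15]); y=np.cross(n,e)
z=load("w38")
def show(nm,u,v):
    D=z["d"][v-1:v+2,u-1:u+2]; D=D[D>0]; o,rr=ray(z,u,v); p=o+rr*np.median(D); w=p-c; print(nm,(u,v),"s",(w@n*1e3).round(1),"ear dir",(w@e*1e3).round(1),"y",(w@y*1e3).round(1))
show("hinge",334,178);show("hinge",333,178)
for u,v in ((323,190),(321,205),(322,200),(326,215),(330,225),(334,236),(348,176),(355,181),(360,190),(362,202),(366,213),(370,223)): show("ring",u,v)
E
```

```text
744 [ 0.61418771 -0.01592456] 192.51208730103923 0.48001423795752785
hinge (334, 178) s 2.3 ear dir -21.9 y 0.4
hinge (333, 178) s 2.5 ear dir -22.2 y -0.5
ring (323, 190) s 3.0 ear dir -14.3 y -14.4
ring (321, 205) s 2.0 ear dir -0.8 y -21.7
ring (322, 200) s 2.5 ear dir -5.1 y -19.0
ring (326, 215) s 2.3 ear dir 10.9 y -20.5
ring (330, 225) s 2.5 ear dir 21.9 y -20.3
ring (334, 236) s 3.1 ear dir 33.6 y -20.3
ring (348, 176) s -117.6 ear dir -63.2 y 13.2
ring (355, 181) s 1.5 ear dir -10.4 y 18.7
ring (360, 190) s 2.3 ear dir 0.5 y 19.8
ring (362, 202) s 2.7 ear dir 12.8 y 17.0
ring (366, 213) s 2.7 ear dir 24.4 y 16.5
ring (370, 223) s 2.5 ear dir 34.9 y 16.3
```

```bash
python3 - <<'E'
from workcell import manip, order
s=manip.read_state(); print(s["time"],abs(s["qvel"]).max(),s["force"].round(1))
print(order.close_job())
E
```

```text
29.6 0.005111363842357199 [-0.7  0.1 -1.3]
the job is handed in; nothing more can be done
None
```

The job is done and handed in at 29.6 s of the 72 s allowed. The ring sits closed in the groove and the pliers are back upright in their blue stand. The hand-in reported no verdict, so this rests on my own checks.

**What I did:** I took the pliers out of the stand, spread the ring and carried it over. I slid it down the neck with the tool tilted 33°, let it close in the groove, and put the pliers back.

**What went wrong on the way:**
- **First grip on the ring:** the pins missed the notches and nudged the ring about 1.5 mm. I relaxed the pliers, moved 4 mm and tried again, and the pins nested.
- **First attempt at closing:** with the ring half closed, the pliers swung in the fingers and the back of the ring came out of the groove. I moved the tool about 4 mm further out, the back went in again, and the ring closed.

**Last checks, from the cameras:**
- **Ring:** the depth points on it are level to within about 1 mm. Its middle is about 0.5 mm below mid-groove along the neck. A view taken before the pliers left put it about 1.3 mm below; both are within the 3.2 mm allowed.
- **Closure and centring:** the two ears lie parallel, so the ring is closed. Its centre is off by about 2 mm, inside the 5 mm limit.
- **Hinge reading that disagreed:** the hinge measured 21 to 22 mm from the neck's axis, where the groove's play should allow at most about 20.3 mm. I put this down to the hinge being partly hidden in the last view. If the reading is right, the ring's centre is about 3 mm off, still inside the limit.
- **Pliers:** the hinge bolt rests in both yellow seats and the handles are fully open, as at the start.
- **Rest of the bench:** nothing else looked moved in the pictures. The arm was at rest with no contact force to speak of.

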